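Build the step chuck on the banding wheel

TASK

Build up the step chuck on the banding wheel so that cups can be centred on it: thread the three bronze rings onto the stepped spindle, the largest first, then the middle one, then the smallest, each slotted side down as it lies. Every ring must end flat and fully home, with two of the slots in its underside over the cross pin of its step: let it down gently, and if it rides on the pin turn it under light pressure until you feel it drop; never force it. Leave the painter's other things where they are.

Things in the scene. Friction and masses are not known exactly. Their poses are not given: they have to be found in the camera images.
- wheel: Banding wheel, fixed: grey cast foot 124 dia under a flat aluminium head, 144 dia, top 62 above the bench. Origin on the bench in the wheel's axis, z up. The head is braked (turns only above 0.25 Nm). On it a stepped, oiled steel spindle, 53 high, of three lands, each with a cross pin. More than 40 N between a ring and the wheel or another ring spoils the bearing.
- wheel_seat (a point): On the wheel's axis at the head's top, seat of the large ring's underside; does not turn with the head. The spindle's lowest land, 39 dia, runs from here 18 up. At its foot a level steel pin, 5 thick (0 to 5 above the seat), 49 long, stands out 5 on either side. Which way the pins point round the axis differs every time and is not measured: it must be felt (or seen).
- seat_middle (a point): On the axis, 18 above wheel_seat: seat of the middle ring's underside. Middle land, 27 dia, from here 16 up; at its foot a like pin, 5 thick, 37 long, square (90 degrees) to the lowest pin as seen from above. The upper 4 of every land tapers in by 3 a side.
- seat_small (a point): On the axis, 34 above wheel_seat: seat of the small ring's underside. Top land, 16 dia, from here 19 up to the spindle's end; at its foot a like pin, 4 thick, 25 long, parallel to the lowest pin.
- ring_large: Large bronze ring, 66 outside dia, 41.5 bore, 18 high, about 0.28 kg. Origin in the middle of its underside, z up. Across its underside run six radial slots, 8 wide, 6 deep, right through the wall, 60 degrees apart, one along its own +x. Riding on its pin it stands 5 too high. Lies flat on the bench.
- ring_middle: Middle bronze ring, 52 outside dia, 29.5 bore, 16 high, 0.18 kg; slots, origin and axes as in the large ring. Seated, it rests on the large ring.
- ring_small: Small bronze ring, 38 outside dia, 18.5 bore, 14 high, 0.09 kg; origin and axes as in the large ring, slots too, but 6.5 wide. Riding on its pin it stands 4 too high. Seated, it rests on the middle ring.
- oil_bottle: Bystander: small brown bottle, 40 dia x 74 high (mm); leave it alone.
- tall_oil_bottle: Bystander: brown bottle with a pale label, 52 dia x 89 high (mm); leave it alone.
- paint_dish: Bystander: small round paint dish, 49 dia x 20 high (mm); leave it alone.
- burnisher: Bystander: turned wooden burnishing stick, 157 long, lying (mm); leave it alone.
- pencil: Bystander: red pencil, 104 long, lying (mm); leave it alone.
Things that resemble listed ones, but are neither listed nor needed, are in the scene too. Leave any green look-alike of the ring_middle alone.

How it is judged:
By the outcome, as a careful person would: the job done as asked, in the order asked, and still so for the second after the job is handed in, with the robot touching nothing.
It also fails if it takes over 72 s, if anything falls off the work surface, if the arm or the gripper's body presses on something with over 40 N, if the wrist force passes 120 N, or if a joint passes its speed limit or range.

ROBOT

A 7-joint arm with a two-finger parallel gripper is mounted at the origin on a cart in front of the work surface, level with it; the furniture and walls round the work are solid. World frame = base frame: x ahead of the robot, y to its left, z up, the work surface at z = 0. Lengths are in m, angles in rad, forces in N, time in s.
With the tool pointing down it reaches from about 0.35 to 0.9 m from the base axis. Payload 7.2 kg.
Tool frame: the origin (TCP) lies at the very end of the fingers, on their centre line; the grasp point (between the pads) lies 19 mm behind it; z points along the fingers, y is the direction in which the jaws open and shut (so a half turn about z gives the same grasp; the last joint's range is limited). The gripper opens to 88 mm and grips with 3 to 60 N. Pads are 20 mm wide; open, the fingers measure 115 mm over their backs; the gripper's body (75 mm by 178 mm) begins 61 mm behind the grasp point.
Start: joints at [-1.286, 0.411, -0.013, 1.596, 0.006, 1.134, -0.082], TCP at [0.216, 0.587, 0.223] pointing down, gripper open.
Joint ranges: [-2.95, 2.95], [-0.29, 1.99], [-1.47, 1.44], [0.14, 2.54], [-1.03, 4.17], [0.13, 1.85], [-2.86, 2.86]. Speed limits (rad/s): [2.39, 2.39, 3.01, 3.01, 3.14, 3.14, 3.14].

INTERFACE

Orientations are given as a 3x3 rotation matrix whose columns are the frame's x, y, z axes.
In Python, from cell import ctrl gives the robot as it stands. The module is installed in compiled form; this text tells all that it offers.
- The arm moves only by the shell command python3 -m inch 'ROWS' [OPENING] [FORCE]. ROWS is JSON, a list that holds one entry, the list of rows, each a list of 4 numbers: the shift along the world's x, y, z in cm, then the turn about the world's z in degrees. A call has 1 to 12 rows; each row shifts and turns the commanded pose from where the row before left it; what a row does not reach is not made up. A row lasts 1/12 s, in which the tool goes at most 41.7 mm and 7.16 degrees, less where a joint would pass 70% of its speed; a pose out of reach is approached as far as the arm can. A call is refused whole if a number of a shift passes 4.17 or a number of a turn 7.16, either way. A call with a gripper value outside its range is refused whole. OPENING is the opening in per cent of the stroke, from 0 (shut) to 100 (fully open), set as the call begins (- or left out, the last holds). The fingers move at their own pace and stop on an object; FORCE is the grip in N (left out, the last holds). Time passes only in rows, so rows that do not move let the fingers close. It gives the time, the measured TCP pose, the force and the opening at its end, in the units of the state.
- ctrl.observe(): the state, without advancing time (a new reading comes with each control period).
- ctrl.camera(name): name is "side" or "top" or "wrist"; returns a dict with "image" (400x640x3 uint8, blue, green, red), "fx", "fy", "cx", "cy" (pixels), "eye" and "orientation" of the camera in the world. Camera axes: x right, y up, looking along -z (the intrinsics and any distortion apply to the point x, -y, -z); pixel columns grow to the right and rows downward; lengths in m; the calibration is good to about 2 mm. A picture is of the moment at which its call begins. There is no depth.
- ctrl.close_job(): hands the job in, once; it reports no verdict.
Trained networks look in a picture, given as the dict that the camera call returned (one of the last four; its "shot" number tells which), for a name from the list of things; names that differ only in an ending like _2 or _b are one class to them, and where a whole thing is asked for, a point or a joint stands for the part that bears it (a point fixed in the world has none). Each returns a list of dicts, best first, with "conf" (0 to 1); they miss things now and then, are a little off and sometimes report something else, mostly with a low value. They report only what shows in the picture. A call takes as long as a camera call. They do not tell look-alikes from the thing itself.
- ctrl.find_in(picture, thing): "bbox" ([left, top, right, bottom] in pixels, round what is visible of it).
- ctrl.regions_of(picture, thing): "region" (400x640 bool, what is visible of it) and "bbox" ([left, top, right, bottom] in pixels, round what is visible of it).
- ctrl.landmark_of(picture, thing): "uv" ([column, row] in pixels: a listed point, or the origin of a listed thing).
The state is a dict: "time": time; "joints": joint angles; "joint_velocities": joint speeds; "effort": joint torques, N m; "ee_pos": TCP position; "eef_rot": TCP orientation; "contact_force": force on the tool from outside, world axes, zero at the start; "moment": the same for the moment, N m; "opening": finger opening in m.
Only numpy, scipy, OpenCV 4.12 (cv2) and the standard library are available. Lean on these libraries where they do the work, as an engineer would, in place of code of your own. Each camera call takes 0.05 s, during which the arm holds its last target.

## Working session

There is one attempt and no reset: what is moved stays moved. The work goes in short steps, Python scripts to look and compute and a shell command to move; the robot and the scene stay as the last step left them, time stands still between calls to the robot, and variables do not carry over. Pictures are saved under pics/ and viewed, and the job is handed in when it is done.

```bash
mkdir -p pics; ls; cat > h.py <<'E'
import numpy as np, cv2
from cell import ctrl
def ray(p,u,v):
    x=(u-p["cx"])/p["fx"]; y=(v-p["cy"])/p["fy"]
    R=np.array(p["orientation"]); d=R@np.array([x,-y,-1.0]); return np.array(p["eye"]),d
def at(p,u,v,z):
    e,d=ray(p,u,v); return e+d*(z-e[2])/d[2]
def proj(p,X):
    R=np.array(p["orientation"]); c=R.T@(np.array(X)-np.array(p["eye"]))
    return np.array([p["cx"]+p["fx"]*c[0]/-c[2], p["cy"]+p["fy"]*(-c[1])/-c[2]])
E
python3 - <<'E'
from h import *
s=ctrl.observe(); print({k:np.round(v,3).tolist() for k,v in s.items()})
for n in ["top","side","wrist"]:
    p=ctrl.camera(n); cv2.imwrite(f"pics/{n}0.png",p["image"])
    print(n,{k:np.round(p[k],4).tolist() for k in p if k not in("image",)})
    for t in ["wheel","wheel_seat","seat_small","ring_large","ring_middle","ring_small"]:
        print(t,[(np.round(d["uv"],1).tolist(),round(d["conf"],2),np.round(at(p,*d["uv"],0),4).tolist()) for d in ctrl.landmark_of(p,t)])
print(ctrl.observe()["time"])
E
```

```text
pics
{'time': 0.0, 'joints': [-1.286, 0.412, -0.013, 1.597, 0.006, 1.134, -0.082], 'joint_velocities': [0.001, 0.002, -0.002, 0.001, 0.001, 0.0, 0.001], 'effort': [-0.001, -58.795, 0.641, -29.109, -0.054, 0.018, 0.0], 'ee_pos': [0.216, 0.586, 0.222], 'eef_rot': [[-0.938, 0.346, -0.0], [0.346, 0.938, -0.001], [-0.0, -0.002, -1.0]], 'contact_force': [0.639, 0.795, -0.029], 'moment': [0.007, -0.024, 0.008], 'opening': 0.088}
top {'fx': 398.752, 'fy': 398.752, 'cx': 322.004, 'cy': 201.5045, 'eye': [0.412, -0.1062, 1.2553], 'orientation': [[0.0132, 0.993, -0.1175], [-0.9999, 0.0132, -0.0002], [0.0013, 0.1175, 0.9931]], 'shot': 1}
wheel [([341.3, 206.5], 0.96, [0.5454, -0.1672, 0.0]), ([282.6, 177.8], 0.71, [0.6351, 0.0209, 0.0])]
wheel_seat [([343.8, 199.7], 0.82, [0.5672, -0.175, 0.0])]
seat_small [([342.7, 204.6], 0.88, [0.5515, -0.1716, 0.0])]
ring_large [([265.7, 213.7], 0.75, [0.5194, 0.0714, 0.0]), ([298.7, 236.0], 0.67, [0.4506, -0.0342, 0.0])]
ring_middle [([236.6, 174.5], 0.43, [0.6438, 0.1681, 0.0])]
ring_small [([297.8, 237.3], 0.46, [0.4465, -0.0315, 0.0])]
side {'fx': 392.408
[... 232 characters left out ...]
0.169, 0.0])]
wheel_seat [([303.9, 179.3], 0.74, [0.53, -0.2162, 0.0])]
seat_small [([304.5, 166.0], 0.81, [0.5153, -0.2643, 0.0]), ([369.6, 191.0], 0.58, [0.3655, -0.1278, 0.0])]
ring_large [([335.4, 270.6], 0.88, [0.5308, 0.0777, 0.0])]
ring_middle [([298.4, 315.2], 0.92, [0.6429, 0.1592, 0.0]), ([266.7, 365.0], 0.75, [0.7314, 0.2426, 0.0])]
ring_small [([353.9, 222.7], 0.54, [0.4426, -0.04, 0.0])]
wrist {'fx': 309.2694, 'fy': 309.2694, 'cx': 319.4286, 'cy': 206.7841, 'eye': [0.1405, 0.6145, 0.3846], 'orientation': [[0.3459, -0.8979, -0.2724], [0.9383, 0.331, 0.1004], [0.0001, -0.2903, 0.9569]], 'shot': 3}
wheel []
wheel_seat []
seat_small []
ring_large []
ring_middle []
ring_small []
1.05
```

View images.

View pics/top0.png

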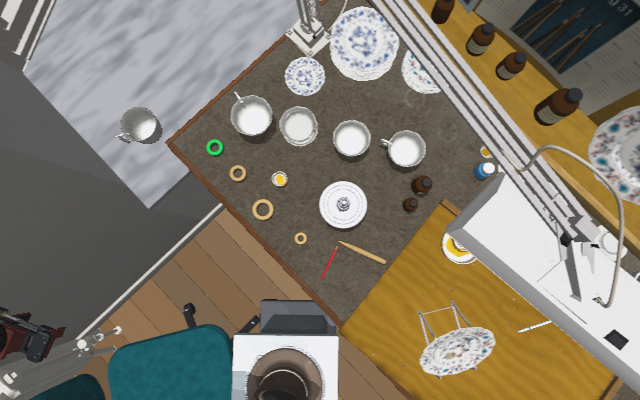

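View pics/side0.png

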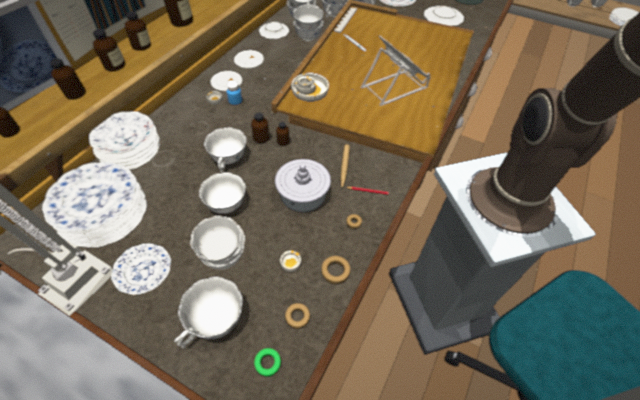

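```bash
python3 -m inch '[[[1.7,-2.85,-0.3,-4],[1.7,-2.85,-0.3,-4],[1.7,-2.85,-0.3,-4],[1.7,-2.85,-0.3,-4],[1.7,-2.85,-0.3,-4],[1.7,-2.85,-0.3,-4],[1.7,-2.85,-0.3,-4],[1.7,-2.85,-0.3,-4],[1.7,-2.85,-0.3,-4],[1.7,-2.85,-0.3,-4],[1.7,-2.85,-0.3,-4],[1.7,-2.85,-0.3,-4]]]'
python3 -m inch '[[[1.7,-2.85,-0.4,-4],[1.7,-2.85,-0.4,-4],[1.7,-2.85,-0.4,-4],[1.7,-2.85,-0.4,-4],[1.7,-2.85,-0.4,-3],[1.7,-2.85,-0.4,-3],[0,0,0,0],[0,0,0,0]]]'
python3 - <<'E'
from h import *
s=ctrl.observe(); print({k:np.round(s[k],3).tolist() for k in ("joints","ee_pos","eef_rot")})
p=ctrl.camera("wrist"); cv2.imwrite("pics/w1.png",p["image"]); np.save("w1.npy",p,allow_pickle=True)
for t in ["ring_large","ring_middle","ring_small","wheel_seat"]:
    print(t,[(np.round(d["uv"],1).tolist(),round(d["conf"],2),np.round(at(p,*d["uv"],0),4).tolist()) for d in ctrl.landmark_of(p,t)])
E
```

```text
time: 2.05
ee_pos: [0.4206, 0.2431, 0.1869]
eef_rot: [[-0.368, 0.93, 0.001], [0.93, 0.368, 0.001], [0.0, 0.001, -1.0]]
contact_force: [0.9, 0.9, -0.2]
opening: 0.0877
time: 2.72
ee_pos: [0.5224, 0.0716, 0.1625]
eef_rot: [[0.007, 1.0, -0.0], [1.0, -0.007, -0.001], [-0.001, -0.0, -1.0]]
contact_force: [-1.0, 1.5, -1.0]
opening: 0.0878
{'joints': [-0.596, 0.325, 0.458, 1.926, -0.176, 0.93, -0.061], 'ee_pos': [0.522, 0.072, 0.162], 'eef_rot': [[0.007, 1.0, -0.0], [1.0, -0.007, -0.001], [-0.001, -0.0, -1.0]]}
ring_large [([327.5, 184.8], 0.95, [0.5307, 0.078, 0.0]), ([415.8, 226.6], 0.31, [0.6294, 0.0294, 0.0])]
ring_middle [([545.0, 11.8], 0.84, [0.7307, 0.2392, 0.0])]
ring_small [([252.7, 284.1], 0.7, [0.4419, -0.0419, 0.0])]
wheel_seat [([418.5, 226.7], 0.54, [0.6324, 0.0292, 0.0]), ([329.8, 185.8], 0.44, [0.5331, 0.0768, 0.0])]
```

View pics/w1.png

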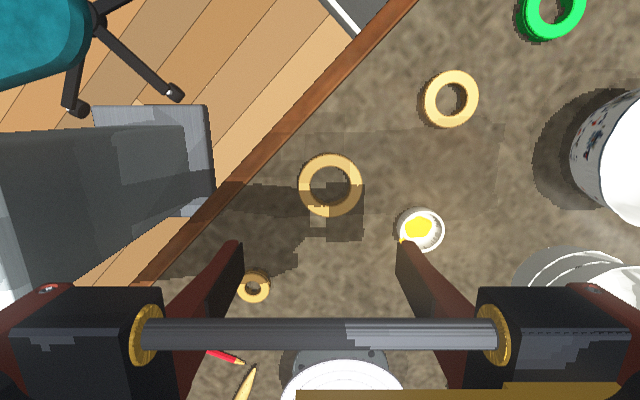

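```bash
python3 - <<'E'
import cv2
i=cv2.imread("pics/w1.png")
cv2.imwrite("pics/w1c.png",cv2.resize(i[130:250,240:400],None,fx=5,fy=5,interpolation=cv2.INTER_CUBIC))
t=cv2.imread("pics/top0.png"); cv2.imwrite("pics/t0c.png",cv2.resize(t[130:260,190:390],None,fx=4,fy=4,interpolation=cv2.INTER_CUBIC))
E
```

```text
(no output)
```

View pics/w1c.png

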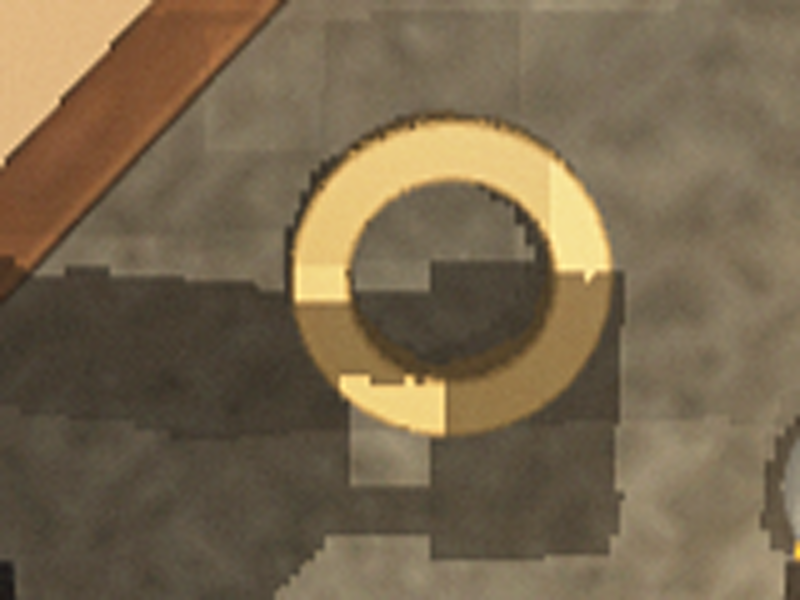

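View pics/t0c.png

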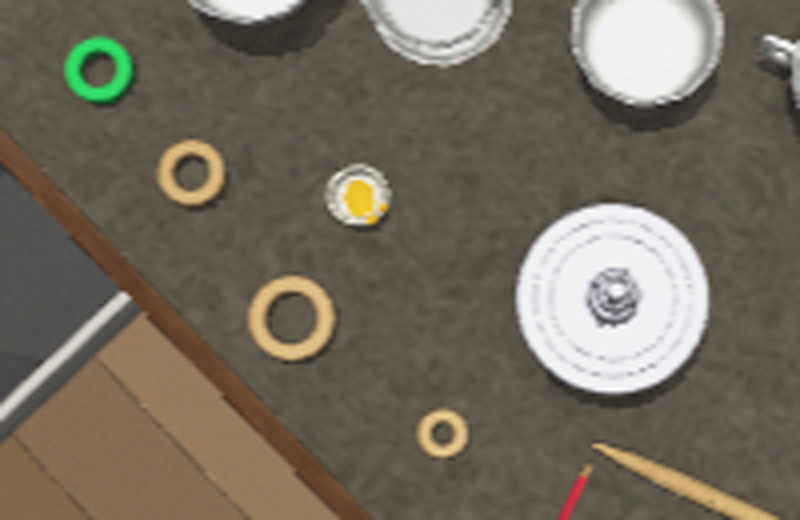

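```bash
cat >> h.py <<'E'
from scipy.optimize import least_squares
def cyl_hull(p,x,y,z0,h,r):
    a=np.linspace(0,2*np.pi,72,endpoint=False)
    P=[proj(p,[x+r*np.cos(t),y+r*np.sin(t),z]) for z in (z0,z0+h) for t in a]
    return cv2.convexHull(np.array(P,np.float32))
def hullc(hl):
    m=cv2.moments(hl); return np.array([m["m10"]/m["m00"],m["m01"]/m["m00"]]),m["m00"]
def fit_ring(p,reg,z0,h,r,x0):
    c=max(cv2.findContours(reg.astype(np.uint8),cv2.RETR_EXTERNAL,cv2.CHAIN_APPROX_NONE)[0],key=cv2.contourArea)
    cm,A=hullc(cv2.convexHull(c))
    f=lambda v:hullc(cyl_hull(p,v[0],v[1],z0,h,r))[0]-cm
    s=least_squares(f,x0[:2],diff_step=1e-3).x
    return s,cm,A,hullc(cyl_hull(p,s[0],s[1],z0,h,r))[1]
DIM={"ring_large":(.018,.033),"ring_middle":(.016,.026),"ring_small":(.014,.019)}
def rings(p,names=DIM,z0=0):
    for n in names:
        for d in ctrl.regions_of(p,n)[:3]:
            b=d["bbox"]; x0=at(p,(b[0]+b[2])/2,(b[1]+b[3])/2,z0+.01)
            try:
                s,cm,A,B=fit_ring(p,d["region"],z0,*DIM[n],x0)
                print(n,round(d["conf"],2),"xy",np.round(s,4),"px",np.round(cm,1),"area",A,round(B))
            except Exception as e: print(n,e)
E
python3 - <<'E'
from h import *
p=ctrl.camera("wrist"); rings(p)
p=ctrl.camera("side"); rings(p); cv2.imwrite("pics/s1.png",p["image"])
p=ctrl.camera("top"); rings(p); cv2.imwrite("pics/t1.png",p["image"])
E
```

```text
ring_large 0.71 xy [0.5325 0.0805] px [330.6 187.8] area 3257.5 3318
ring_large 0.42 xy [ 0.5439 -0.1616] px [337.7 373.1] area 4589.5 2282
ring_middle 0.67 xy [0.647  0.1635] px [449.9 103.3] area 2552.0 2748
ring_middle 0.55 xy [0.7281 0.2338] px [549.1  20.8] area 2679.5 3737
ring_small 0.57 xy [ 0.445  -0.0392] px [254.2 287.7] area 873.5 963
ring_large 0.65 xy [0.5317 0.0789] px [335.4 269.6] area 609.5 653
ring_middle 0.91 xy [0.7273 0.2383] px [267.8 361.4] area 544.5 596
ring_middle 0.83 xy [0.6465 0.1618] px [297.  315.6] area 436.5 498
ring_small 0.51 xy [ 0.4431 -0.038 ] px [354.2 221.9] area 138.0 186
ring_large 0.67 xy [0.5316 0.0635] px [267.8 209.6] area 134.5 365
ring_middle 0.52 xy [0.7299 0.2372] px [215.5 147.2] area 189.5 232
ring_small 0.39 xy [ 0.4432 -0.041 ] px [300.6 238.3] area 75.5 120
```

```bash
python3 -m inch '[[[0.4,-3.7,0.6,0],[0.4,-3.7,0.6,0],[0.4,-3.7,0.6,0],[0.4,-3.7,0.6,0],[0.4,-3.7,0.6,0],[0.4,-3.7,0.6,0],[0,0,0,0],[0,0,0,0]]]'
python3 - <<'E'
from h import *
p=ctrl.camera("wrist"); cv2.imwrite("pics/w2.png",p["image"]); np.save("w2.npy",p,allow_pickle=True)
for t,z in [("wheel",0),("wheel_seat",.062),("seat_middle",.08),("seat_small",.096)]:
    print(t,[(np.round(d["uv"],1).tolist(),round(d["conf"],2),np.round(at(p,*d["uv"],z),4).tolist()) for d in ctrl.landmark_of(p,t)])
i=p["image"]; print(ctrl.observe()["time"])
q=proj(p,[.5465,-.168,.08]).astype(int); print(q)
cv2.imwrite("pics/w2c.png",cv2.resize(i[q[1]-70:q[1]+70,q[0]-90:q[0]+90],None,fx=4,fy=4,interpolation=cv2.INTER_CUBIC))
E
```

```text
time: 4.23
ee_pos: [0.5457, -0.1513, 0.199]
eef_rot: [[0.009, 1.0, 0.001], [1.0, -0.009, -0.001], [-0.001, 0.001, -1.0]]
contact_force: [0.5, 1.8, -0.4]
opening: 0.0877
wheel [([318.1, 197.1], 0.69, [0.5436, -0.1684, 0.0])]
wheel_seat [([319.5, 210.0], 0.59, [0.5453, -0.1652, 0.062])]
seat_middle [([321.3, 220.3], 0.94, [0.547, -0.17, 0.08])]
seat_small [([322.7, 224.9], 0.62, [0.5481, -0.1688, 0.096])]
4.4833
[320 218]
```

View pics/w2.png

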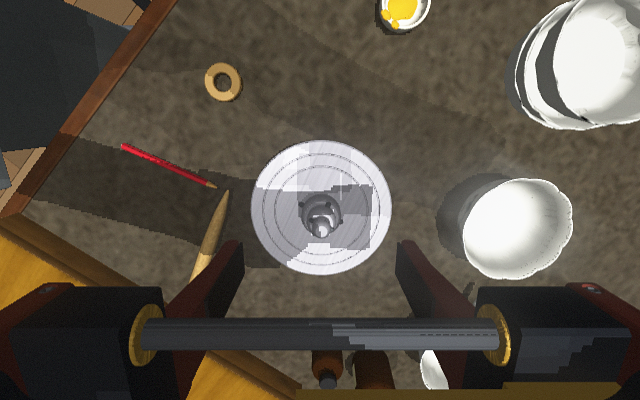

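View pics/w2c.png

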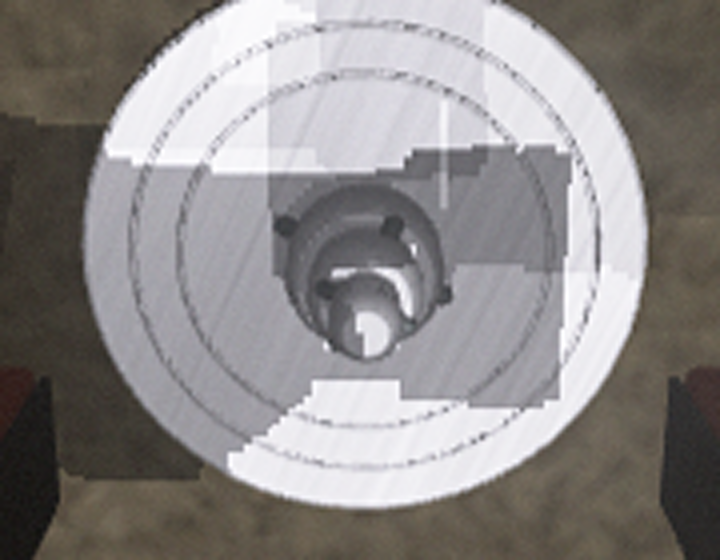

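```bash
python3 - <<'E'
from h import *
p=np.load("w2.npy",allow_pickle=True).item()
a=at(p,301.2,204.5,.0645);b=at(p,341.2,221.7,.0645)
d=b-a;print("low pin",a,b,(a+b)/2,np.hypot(*d[:2]),np.degrees(np.arctan2(d[1],d[0])))
a=at(p,230+393/4,148+226/4,.0825)
print("mid pin end",a)
a=at(p,230+325/4,148+290/4,.098); print("small pin end",a)
# head rim fit
g=p["image"]; 
for name in ["wrist"]:
    q=ctrl.camera("wrist")
    for r in ctrl.regions_of(q,"wheel")[:1]:
        m=r["region"].astype(np.uint8)*255; print(r["conf"],r["bbox"])
        cv2.imwrite("pics/m2.png",m)
        c=max(cv2.findContours(m,cv2.RETR_EXTERNAL,cv2.CHAIN_APPROX_NONE)[0],key=cv2.contourArea)[:,0]
        P=np.array([at(q,u+.0,v,.062)[:2] for u,v in c])
        f=least_squares(lambda s:np.hypot(P[:,0]-s[0],P[:,1]-s[1])-s[2],[.546,-.168,.072],loss="soft_l1",f_scale=.002)
        print(f.x)
    gr=cv2.cvtColor(q["image"],cv2.COLOR_BGR2GRAY)
    # radial gradient refine: subpixel edges by sampling world circle
    c0=f.x[:2]; E=[]
    for t in np.linspace(0,2*np.pi,180,endpoint=False):
        rs=np.arange(.066,.079,.0002)
        pts=np.array([proj(q,[c0[0]+r*np.cos(t),c0[1]+r*np.sin(t),.062]) for r in rs],np.float32)
        sat=cv2.cvtColor(q["image"],cv2.COLOR_BGR2HSV)[:,:,1].astype(np.float32)
        v=cv2.remap(sat,pts[:,0].reshape(-1,1),pts[:,1].reshape(-1,1),cv2.INTER_LINEAR).ravel()
        gd=np.gradient(cv2.GaussianBlur(v.reshape(-1,1),(1,15),0).ravel()); k=np.argmax(gd)
        if gd[k]>.3: E.append([c0[0]+rs[k]*np.cos(t),c0[1]+rs[k]*np.sin(t)])
    E=np.array(E); f=least_squares(lambda s:np.hypot(E[:,0]-s[0],E[:,1]-s[1])-s[2],[.546,-.168,.072],loss="soft_l1",f_scale=.001)
    print(len(E),f.x)
E
```

```text
low pin [ 0.52706475 -0.15850774  0.0645    ] [ 0.56723453 -0.17711572  0.0645    ] [ 0.54714964 -0.16781173  0.0645    ] 0.04427040221552582 -24.85513615369034
mid pin end [ 0.55358622 -0.15342351  0.0825    ]
small pin end [ 0.53783793 -0.16370695  0.098     ]
0.94 [252.8, 143.9, 390.1, 281.6]
[ 0.5466332  -0.16630028  0.07114005]
180 [ 0.54639082 -0.16691776  0.0719829 ]
```

```bash
python3 -m inch '[[[-0.17,2.89,-0.5,0],[-0.17,2.89,-0.5,0],[-0.17,2.89,-0.5,0],[-0.17,2.89,-0.5,0],[-0.17,2.89,-0.5,0],[-0.17,2.89,-0.5,0],[-0.17,2.89,-0.5,0],[-0.17,2.89,-0.5,0],[0,0,-3,0],[0,0,-3,0],[0,0,-3,0]]]'
python3 -m inch '[[[0,0,-3,0],[0,0,-2,0],[0,0,-0.8,0],[0,0,0,0]]]'
python3 - <<'E'
from h import *
p=ctrl.camera("wrist"); cv2.imwrite("pics/w3.png",p["image"])
E
```

```text
time: 5.5
ee_pos: [0.5324, 0.0846, 0.0679]
eef_rot: [[0.001, 1.0, 0.001], [1.0, -0.001, 0.001], [0.001, 0.001, -1.0]]
contact_force: [0.1, 1.6, -0.3]
opening: 0.0876
time: 5.83
ee_pos: [0.531, 0.0829, 0.009]
eef_rot: [[0.003, 1.0, -0.003], [1.0, -0.003, -0.001], [-0.001, -0.003, -1.0]]
contact_force: [-0.9, -0.1, 0.7]
opening: 0.0877
```

View pics/w3.png

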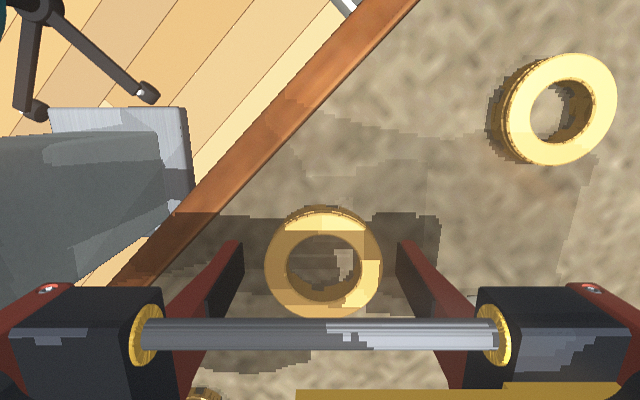

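```bash
python3 -m inch '[[[0,-0.3,-0.4,0],[0,0,0,0],[0,0,0,0],[0,0,0,0],[0,0,0,0],[0,0,0,0]]]' 0 6

```

```text
time: 6.38
ee_pos: [0.5331, 0.0798, 0.0076]
eef_rot: [[0.004, 1.0, 0.002], [1.0, -0.004, 0.001], [0.001, 0.002, -1.0]]
contact_force: [-0.3, -1.1, 7.0]
opening: 0.0657
```

```bash
python3 -m inch '[[[0,0,0.2,0],[0,0,0,0],[0,0,0,0]]]' 100 6
python3 -m inch '[[[0,0,0,7.1],[0,0,0,7.1],[0,0,0,7.1],[0,0,0,7.1],[0,0,0,7.1],[0,0,0,7.1],[0,0,0,7.1],[0,0,0,7.1],[0,0,0,7.1],[0,0,0,7.1],[0,0,0,7.1],[0,0,0,7.1]]]'
python3 -m inch '[[[0,0,0,4.8],[0,0,0,0],[0,0,0,0],[0,0,0,0],[0,0,0,0],[0,0,0,0]]]' 0 6
```

```text
time: 6.63
ee_pos: [0.5324, 0.0798, 0.0088]
eef_rot: [[0.004, 1.0, 0.0], [1.0, -0.004, 0.0], [0.0, 0.0, -1.0]]
contact_force: [0.3, 0.8, 0.4]
opening: 0.0822
time: 7.63
ee_pos: [0.5322, 0.0797, 0.0085]
eef_rot: [[-0.997, 0.081, -0.0], [0.081, 0.997, -0.0], [0.0, -0.0, -1.0]]
contact_force: [-0.5, -0.6, 0.1]
opening: 0.0878
time: 8.13
ee_pos: [0.5323, 0.0796, 0.0085]
eef_rot: [[-1.0, 0.005, -0.0], [0.005, 1.0, -0.0], [0.0, -0.0, -1.0]]
contact_force: [-0.6, -0.0, -1.4]
opening: 0.0658
```

```bash
python3 -m inch '[[[0,0,-0.3,0],[0,0,0,0],[0,0,0,0]]]' 80
python3 -m inch '[[[0,0,-0.3,0],[0,0,0,0],[0,0,0,0]]]'
python3 -c "
from cell import ctrl;s=ctrl.observe();print(s['contact_force'],s['moment'],s['ee_pos'])"
```

```text
time: 8.38
ee_pos: [0.5322, 0.0798, 0.0055]
eef_rot: [[-1.0, 0.004, -0.0], [0.004, 1.0, -0.0], [0.0, -0.0, -1.0]]
contact_force: [-0.3, 0.4, -0.3]
opening: 0.07
time: 8.63
ee_pos: [0.5322, 0.0797, 0.0024]
eef_rot: [[-1.0, 0.004, -0.0], [0.004, 1.0, -0.0], [0.0, -0.0, -1.0]]
contact_force: [0.3, 1.0, -0.1]
opening: 0.0701
[ 0.26241707  1.02004011 -0.1184956 ] [ 0.03032883  0.00710888 -0.02757891] [0.5322056  0.07969422 0.00244353]
```

```bash
python3 -m inch '[[[0,0,0.1,0],[0,0,0,0],[0,0,0,0],[0,0,0,0],[0,0,0.5,0],[0,0,3,0],[0,0,3.5,0],[0,0,3.5,0],[0,0,3,0],[0,0,0,0]]]' 0 20
python3 - <<'E'
from h import *
s=ctrl.observe();print(np.round(s['joints'],2),s['contact_force'])
for n in["side","wrist"]:
    p=ctrl.camera(n); i=p["image"]
    q=proj(p,s["ee_pos"]).astype(int); print(q)
    if n=="side": i=cv2.resize(i[max(0,q[1]-50):q[1]+50,max(0,q[0]-60):q[0]+60],None,fx=6,fy=6,interpolation=cv2.INTER_CUBIC)
    cv2.imwrite(f"pics/{n}4.png",i)
E
```

```text
time: 9.47
ee_pos: [0.5356, 0.0803, 0.1449]
eef_rot: [[-1.0, 0.004, 0.009], [0.004, 1.0, 0.002], [-0.009, 0.002, -1.0]]
contact_force: [1.7, 0.5, -1.3]
opening: 0.0654
[-0.17  0.35 -0.08  1.89  0.04  0.89  1.3 ] [ 1.71768298  0.4591642  -1.33983813]
[337 240]
[319 263]
```

View pics/side4.png

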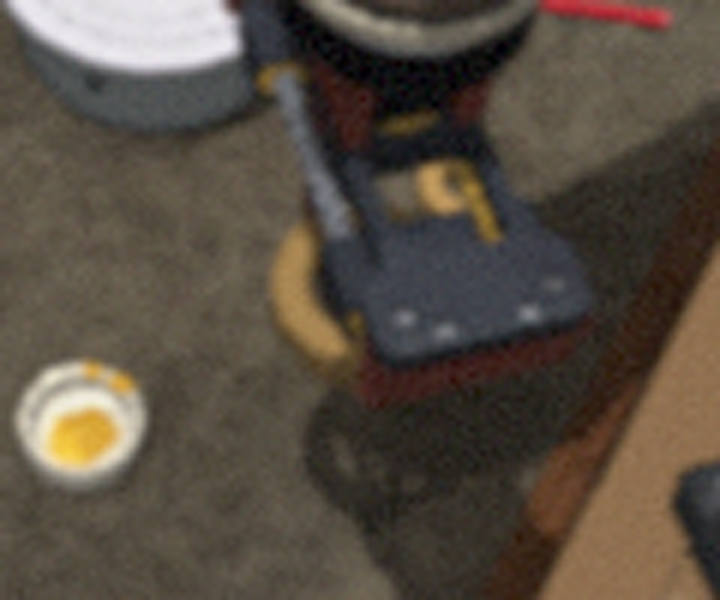

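View pics/wrist4.png

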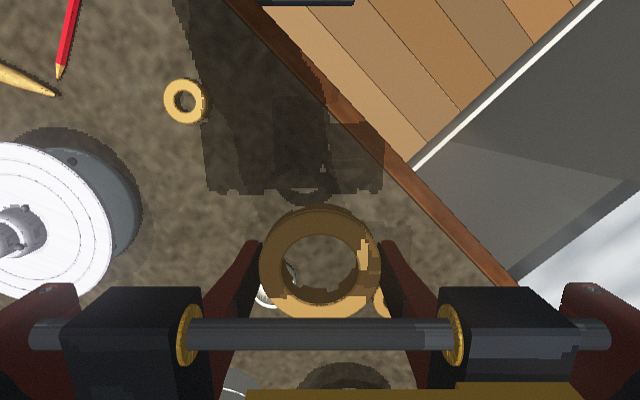

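```bash
python3 -c "
import cv2
i=cv2.imread('pics/wrist4.png')[195:325,250:390]
i=cv2.convertScaleAbs(i,alpha=1.8,beta=10)
cv2.imwrite('pics/w4c.png',cv2.resize(i,None,fx=4.5,fy=4.5,interpolation=cv2.INTER_CUBIC))"
```

```text
(no output)
```

View pics/w4c.png

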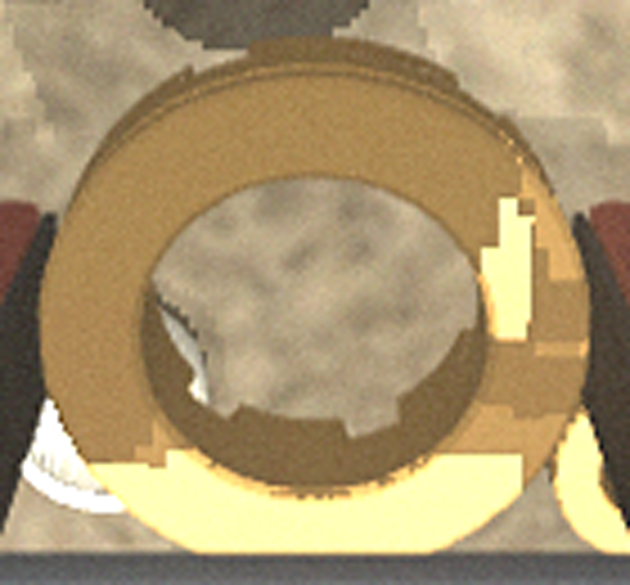

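```bash
cat >> h.py <<'E'
def slot_ang(p,pts,c,z):
    for u,v in pts:
        P=at(p,u,v,z)-np.array([c[0],c[1],z]); print("slot r %.4f ang %.1f"%(np.hypot(*P[:2]),np.degrees(np.arctan2(P[1],P[0]))))
def notch_view(p,c,zu,bore,rslot=None):
    """draw predicted bore-bottom circle, return"""
E
python3 - <<'E'
from h import *
p=ctrl.camera("wrist"); s=ctrl.observe(); print(s["ee_pos"]); t=s["ee_pos"]
z0=t[2]-.0034
for z in (z0,z0+.003,z0+.006): slot_ang(p,[(250+373/4.5,195+420/4.5),(250+212/4.5,195+403/4.5)],t,z)
print(proj(p,[t[0],t[1],z0]))
# predicted notch drawing
i=p["image"].copy()
def draw(th,col):
    for k in range(6):
        a=np.radians(th+60*k)
        for z in (z0,z0+.006):
            for w in (-.004,.004):
                r=.02075; x=t[0]+r*np.cos(a)-w*np.sin(a); y=t[1]+r*np.sin(a)+w*np.cos(a)
                u=proj(p,[x,y,z]); cv2.circle(i,tuple(np.round(u).astype(int)),0,col,-1)
draw(0,(0,0,255))
cv2.imwrite('pics/w5c.png',cv2.resize(i[195:325,250:390],None,fx=4.5,fy=4.5,interpolation=cv2.INTER_NEAREST))
E
```

```text
[0.53178044 0.07954316 0.13823595]
slot r 0.0252 ang 20.3
slot r 0.0247 ang -32.2
slot r 0.0234 ang 21.6
slot r 0.0230 ang -34.0
slot r 0.0216 ang 23.0
slot r 0.0214 ang -36.2
[318.44780406 253.26897988]
```

View pics/w5c.png

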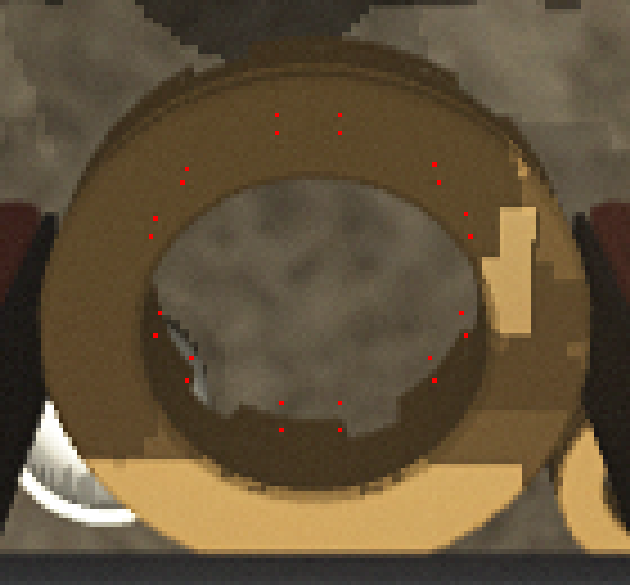

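```bash
python3 -m inch '[[[0.18,-3.08,0,2],[0.18,-3.08,0,2],[0.18,-3.08,0,2],[0.18,-3.08,0,2],[0.19,-3.08,0,1],[0.19,-3.08,0,1],[0.19,-3.08,0,1],[0.19,-3.1,0,0],[0,0,0,0],[0,0,0,0],[0,0,0,0]]]'
python3 - <<'E'
from h import *
p=ctrl.camera("wrist"); s=ctrl.observe(); print(s["ee_pos"],s["contact_force"],s["moment"],s["time"])
i=cv2.convertScaleAbs(p["image"],alpha=1.5,beta=10)
t=s["ee_pos"]
print(proj(p,[.5466,-.1672,.115]),proj(p,t))
cv2.imwrite('pics/w6c.png',cv2.resize(i[170:325,220:420],None,fx=4,fy=3.8,interpolation=cv2.INTER_CUBIC))
E
```

```text
time: 10.53
ee_pos: [0.546, -0.1662, 0.1367]
eef_rot: [[-0.982, -0.187, -0.003], [-0.187, 0.982, 0.001], [0.003, 0.002, -1.0]]
contact_force: [-0.3, 0.9, -2.5]
opening: 0.0655
[ 0.5463957  -0.16543831  0.13713008] [-0.27170276 -0.3686183  -2.96266081] [ 0.08389171 -0.00409462  0.05058652] 10.5833
[316.92399059 243.96527882] [319.77178761 259.64966588]
```

View pics/w6c.png

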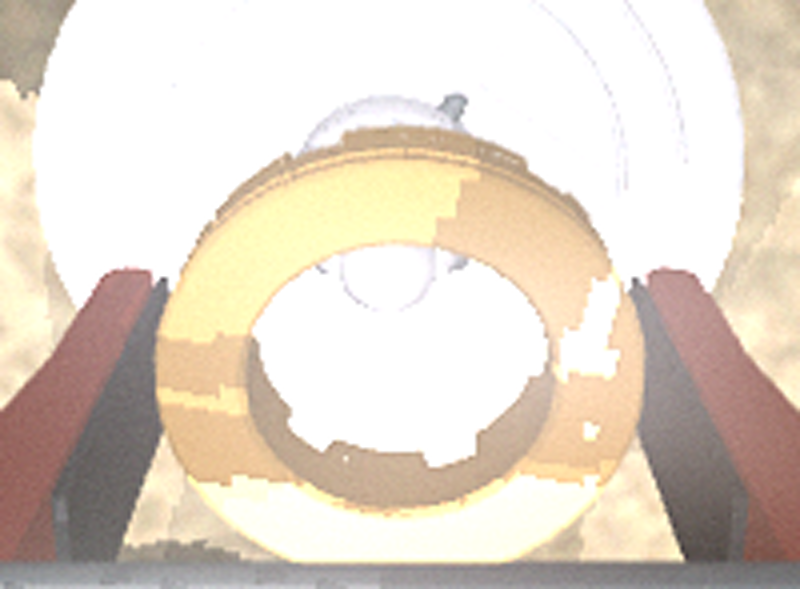

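```bash
cat > ov.py <<'E'
from h import *
def overlay(p,t,z0,ths,ro,ri,w,h,out,crop,scale,extra=[],gain=1.0):
    i=cv2.convertScaleAbs(p["image"],alpha=gain,beta=0)
    x0,y0,x1,y1=crop
    i=cv2.resize(i[y0:y1,x0:x1],None,fx=scale,fy=scale,interpolation=cv2.INTER_CUBIC)
    def P(X,col):
        u=(proj(p,X)-[x0,y0]+.5)*scale; cv2.circle(i,tuple(np.round(u).astype(int)),2,col,-1)
    for th,col in ths:
        for k in range(6):
            a=np.radians(th+60*k)
            for r in (ri,ro):
                for z in (z0,z0+h):
                    for q in (-w/2,w/2): P([t[0]+r*np.cos(a)-q*np.sin(a),t[1]+r*np.sin(a)+q*np.cos(a),z],col)
    for X,col in extra: P(X,col)
    cv2.imwrite(out,i)
E
python3 - <<'E'
from ov import *
p=ctrl.camera("wrist"); s=ctrl.observe(); t=s["ee_pos"]; print(t, s["time"])
ax=np.array([.5466,-.1672]); a=np.radians(-25)
ex=[([ax[0]+k*.0245*np.cos(a),ax[1]+k*.0245*np.sin(a),.0645],(255,0,0)) for k in(-1,1)]+[([*ax,.115],(255,0,0))]
overlay(p,t,t[2]-.0034,[(-25,(0,0,255))],.033,.02075,.008,.006,"pics/w7.png",(220,170,420,320),4,ex,.8)
E
```

```text
[ 0.54669554 -0.16521048  0.13752779] 10.6333
```

View pics/w7.png

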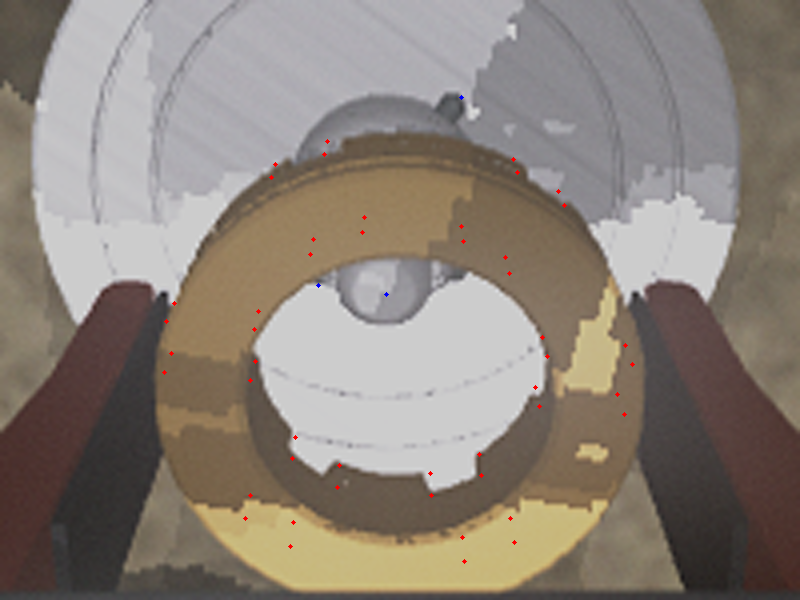

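```bash
python3 -m inch '[[[0,-0.17,0,0],[0,0,0,0],[0,0,-1.2,0],[0,0,-1.3,0],[0,0,-1.3,0],[0,0,-1.0,0],[0,0,-0.3,0],[0,0,0,0],[0,0,0,0]]]'
python3 - <<'E'
from ov import *
p=ctrl.camera("wrist"); s=ctrl.observe(); t=s["ee_pos"]; print(t, s["time"],s["contact_force"],s["moment"])
ax=np.array([.5466,-.1672]); a=np.radians(-25)
ex=[([ax[0]+k*.0245*np.cos(a),ax[1]+k*.0245*np.sin(a),.0645],(255,0,0)) for k in(-1,1)]+[([*ax,.115],(255,0,0))]
overlay(p,t,t[2]-.0034,[(-25,(0,0,255))],.033,.02075,.008,.006,"pics/w8.png",(220,170,420,320),4,ex,.8)
E
```

```text
time: 11.38
ee_pos: [0.5474, -0.1685, 0.088]
eef_rot: [[-0.982, -0.187, 0.0], [-0.187, 0.982, -0.0], [-0.0, -0.0, -1.0]]
contact_force: [0.3, 0.8, -3.0]
opening: 0.0652
[ 0.54768845 -0.16861045  0.08830938] 11.4333 [-0.08388809  0.04077727 -2.78368474] [ 0.01625508 -0.03333763 -0.04161408]
```

View pics/w8.png

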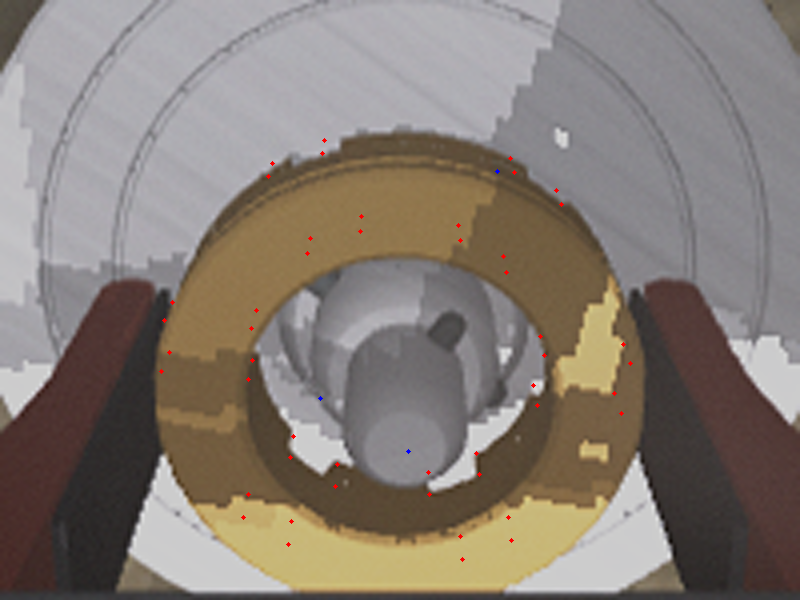

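```bash
python3 - <<'E'
from ov import *
p=ctrl.camera("wrist"); s=ctrl.observe(); t=s["ee_pos"]; print(t,np.array(p["eye"])-t)
print(at(p,320.2,282,.115))
for k in range(3): p=ctrl.camera("wrist"); print(ctrl.observe()["ee_pos"])
E
```

```text
[ 0.54772585 -0.1686958   0.08843135] [-0.07914827 -0.0144368   0.16166111]
[ 0.54698672 -0.16789207  0.115     ]
[ 0.54771753 -0.16868794  0.08845035]
[ 0.54764748 -0.16872638  0.08840102]
[ 0.54753164 -0.16870575  0.08828677]
```

```bash
python3 -m inch '[[[-0.07,0.1,0,0],[0,0,-0.3,0],[0,0,-0.3,0],[0,0,-0.3,0],[0,0,-0.15,0],[0,0,0,0],[0,0,0,0]]]'
```

```text
time: 12.22
ee_pos: [0.5463, -0.1676, 0.0769]
eef_rot: [[-0.982, -0.187, -0.0], [-0.187, 0.982, 0.0], [0.0, 0.0, -1.0]]
contact_force: [-0.7, 0.5, -1.9]
opening: 0.0653
```

```bash
python3 -m inch '[[[0,0,-0.3,0],[0,0,-0.2,0],[0,0,-0.15,0],[0,0,0,0],[0,0,0,0]]]'
```

```text
time: 12.63
ee_pos: [0.5464, -0.1676, 0.0705]
eef_rot: [[-0.982, -0.187, -0.0], [-0.187, 0.982, 0.0], [0.0, 0.0, -1.0]]
contact_force: [0.3, -0.8, -2.4]
opening: 0.0652
```

```bash
python3 -m inch '[[[0,0,-0.12,0],[0,0,0,0],[0,0,-0.12,0],[0,0,0,0],[0,0,0,0]]]'
```

```text
time: 13.05
ee_pos: [0.5464, -0.1676, 0.0682]
eef_rot: [[-0.982, -0.187, -0.0], [-0.187, 0.982, 0.0], [0.0, 0.0, -1.0]]
contact_force: [0.7, 0.1, -3.5]
opening: 0.0651
```

```bash
python3 -m inch '[[[0,0,-0.12,0],[0,0,0,0],[0,0,-0.1,0],[0,0,0,0],[0,0,0,0]]]'
```

```text
time: 13.47
ee_pos: [0.5464, -0.1676, 0.0659]
eef_rot: [[-0.982, -0.187, -0.0], [-0.187, 0.982, 0.0], [0.0, 0.0, -1.0]]
contact_force: [-0.1, -0.4, -2.3]
opening: 0.0652
```

```bash
python3 -m inch '[[[0,0,-0.1,0],[0,0,0,0],[0,0,-0.06,0],[0,0,0,0],[0,0,0,0]]]'
```

```text
time: 13.88
ee_pos: [0.5466, -0.1676, 0.0655]
eef_rot: [[-0.982, -0.187, 0.0], [-0.187, 0.982, -0.0], [-0.0, -0.0, -1.0]]
contact_force: [-4.4, 1.0, 9.4]
opening: 0.0651
```

```bash
python3 -m inch '[[[0,0,0.05,0],[0,0,0,0],[0,0,0,0],[0,0,0,0],[0,0,0.5,0],[0,0,2,0],[0,0,3,0],[0,0,2.5,0],[0.5,1.2,1,0],[0,0,0,0]]]' 100 20
python3 - <<'E'
from ov import *
p=ctrl.camera("wrist"); s=ctrl.observe(); t=s["ee_pos"]; print(t,s["time"],s["contact_force"])
ax=np.array([.5466,-.1676])
overlay(p,ax,.062,[],.033,.02075,.008,.006,"pics/w9.png",(200,150,440,330),3.3,[],1)
rings(p,["ring_large"],.062)
q=ctrl.camera("side"); cv2.imwrite("pics/s9.png",cv2.resize(q["image"][130:230,240:380],None,fx=5,fy=5,interpolation=cv2.INTER_CUBIC))
rings(q,["ring_large"],.062)
E
```

```text
time: 14.72
ee_pos: [0.5541, -0.1534, 0.1578]
eef_rot: [[-0.982, -0.189, 0.006], [-0.189, 0.982, 0.0], [-0.006, -0.001, -1.0]]
contact_force: [0.3, 0.1, -0.1]
opening: 0.0876
[ 0.55271049 -0.15390907  0.15582027] 14.7667 [-1.10382777 -0.23824114  0.12499394]
ring_large 0.82 xy [ 0.5461 -0.1671] px [304.3 199.9] area 5046.0 5252
ring_large 0.76 xy [ 0.5477 -0.1659] px [302.1 177.5] area 381.5 502
ring_large 0.59 xy [0.6503 0.1847] px [297.3 315.4] area 431.5 922
```

View pics/w9.png

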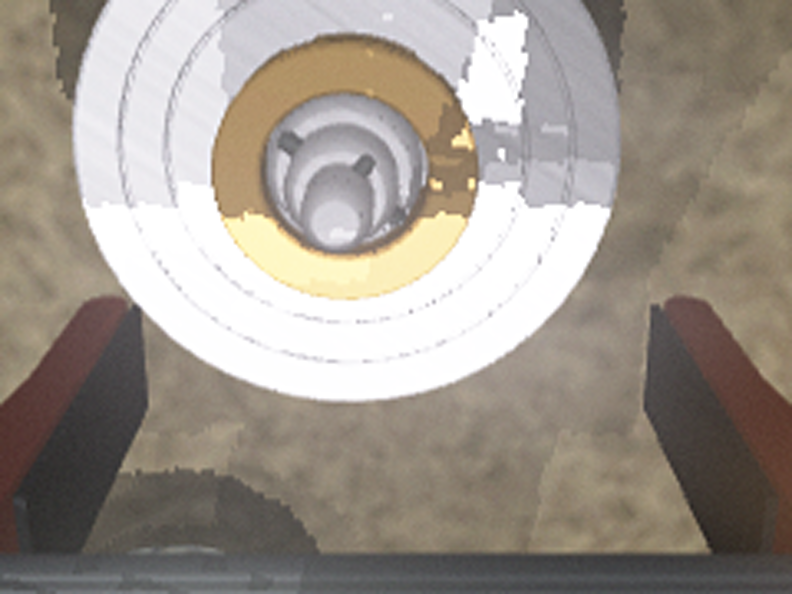

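View pics/s9.png

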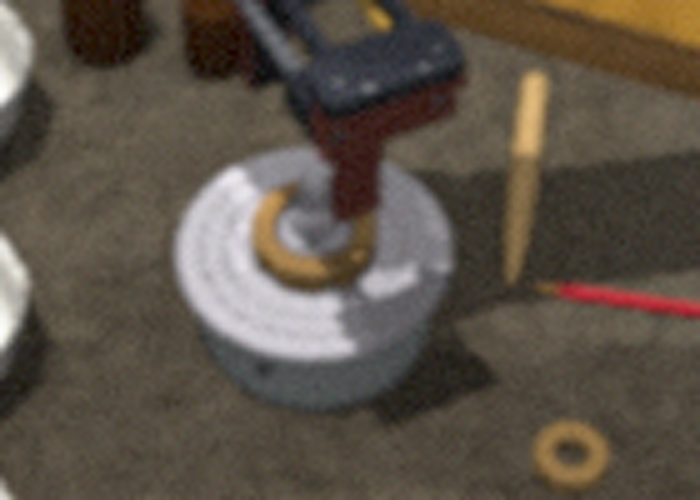

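```bash
python3 -m inch '[[[1.04,3.52,0,-1],[1.04,3.52,0,-1],[1.04,3.52,0,-1],[1.04,3.52,0,-1],[1.04,3.52,0,-1],[1.04,3.52,0,-1],[1.04,3.52,0,-1],[1.04,3.52,0,-1],[1.04,3.52,0,-2],[0,0,-2,0],[0,0,-3,0],[0,0,-2.5,0]]]'
python3 - <<'E'
from h import *
p=ctrl.camera("wrist"); s=ctrl.observe(); t=s["ee_pos"]; print(t,s["time"],s["contact_force"])
rings(p,["ring_middle"])
cv2.imwrite("pics/w10.png",p["image"])
E
```

```text
time: 15.92
ee_pos: [0.6441, 0.1617, 0.0769]
eef_rot: [[-1.0, -0.015, -0.002], [-0.015, 1.0, -0.001], [0.002, -0.001, -1.0]]
contact_force: [0.1, -0.2, -1.2]
opening: 0.0881
[0.64089822 0.16015805 0.07131309] 15.9667 [-2.19413225 -1.19214486 -3.57235386]
ring_middle 0.77 xy [0.717  0.2246] px [391.6 301.2] area 720.5 3221
ring_middle 0.75 xy [0.6465 0.1633] px [321.  222.7] area 3531.5 3662
```

View pics/w10.png

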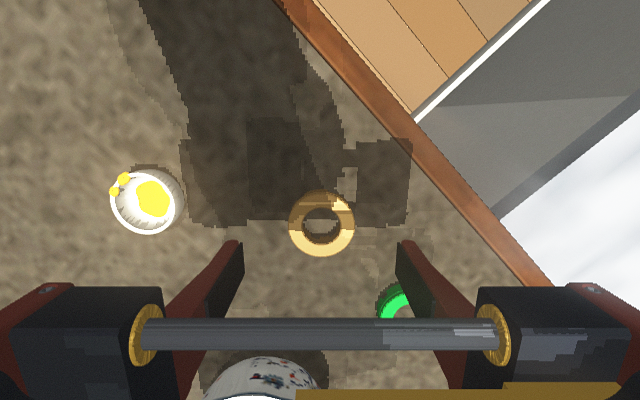

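```bash
python3 -m inch '[[[0.4,0.2,-3,0],[0,0,-2.5,0],[0,0,-0.8,0],[0,0,0,0],[0,0,0,0]]]'
```

```text
time: 16.43
ee_pos: [0.6493, 0.163, 0.0177]
eef_rot: [[-1.0, -0.013, -0.0], [-0.013, 1.0, -0.0], [0.0, -0.0, -1.0]]
contact_force: [-0.6, 0.6, 1.0]
opening: 0.0882
```

```bash
python3 -m inch '[[[-0.27,0,-1.1,0],[0,0,0,0],[0,0,0,0]]]'
python3 -m inch '[[[0,0,0,0],[0,0,0,0],[0,0,0,0],[0,0,0,0],[0,0,0,0],[0,0,0,0]]]' 0 6
```

```text
time: 16.68
ee_pos: [0.6463, 0.1632, 0.0064]
eef_rot: [[-1.0, -0.014, 0.0], [-0.014, 1.0, 0.0], [-0.0, 0.0, -1.0]]
contact_force: [0.6, 0.2, -0.2]
opening: 0.0879
time: 17.18
ee_pos: [0.6464, 0.1632, 0.006]
eef_rot: [[-1.0, -0.014, 0.0], [-0.014, 1.0, 0.0], [-0.0, 0.0, -1.0]]
contact_force: [-0.5, 1.4, 0.2]
opening: 0.0517
```

Centred in y; open, turn 90°, lower, and grip.

```bash
python3 -m inch '[[[0,0,0,0],[0,0,-0.2,-7],[0,0,0,-7],[0,0,0,-7],[0,0,0,-7],[0,0,0,-7],[0,0,0,-7],[0,0,0,-7],[0,0,0,-7],[0,0,0,-7],[0,0,0,-7],[0,0,0,-7]]]' 85 6
python3 -m inch '[[[0,0,0,-7],[0,0,0,-5],[0,0,0,0]]]'
python3 -m inch '[[[0,0,0,0],[0,0,0,0],[0,0,0,0],[0,0,0,0],[0,0,0,0],[0,0,0,0]]]' 0 20
```

```text
time: 18.18
ee_pos: [0.6463, 0.1634, 0.0039]
eef_rot: [[-0.233, 0.973, 0.0], [0.973, 0.233, 0.0], [0.0, 0.0, -1.0]]
contact_force: [0.2, -0.7, -0.2]
opening: 0.0745
time: 18.43
ee_pos: [0.6462, 0.1636, 0.0038]
eef_rot: [[-0.028, 1.0, -0.0], [1.0, 0.028, -0.0], [-0.0, -0.0, -1.0]]
contact_force: [0.1, 0.4, 0.2]
opening: 0.0747
time: 18.93
ee_pos: [0.6465, 0.1631, 0.004]
eef_rot: [[-0.032, 1.0, 0.0], [1.0, 0.032, 0.0], [0.0, 0.0, -1.0]]
contact_force: [-0.3, -0.4, -1.2]
opening: 0.051
```

```bash
python3 -m inch '[[[0,0,0.5,0],[0,0,3,0],[0,0,3.5,0],[0,0,3.5,0],[0,0,3,0],[0,0,0,0],[0,0,0,0],[0,0,0,0]]]'
python3 - <<'E'
from ov import *
p=ctrl.camera("wrist"); s=ctrl.observe(); t=s["ee_pos"]; print(t,s["time"],s["contact_force"],np.round(s["joints"],2))
np.save("w11.npy",p,allow_pickle=True)
overlay(p,t,t[2]-.0039,[(0,(0,0,255))],.026,.01475,.008,.006,"pics/w11.png",(250,190,390,320),5,[],1)
E
```

```text
time: 19.6
ee_pos: [0.6455, 0.1633, 0.1382]
eef_rot: [[-0.031, 1.0, -0.001], [1.0, 0.031, -0.0], [0.0, -0.001, -1.0]]
contact_force: [0.4, 0.8, -2.1]
opening: 0.0512
[0.64517086 0.16309652 0.13742056] 19.65 [-0.28658648  0.13331185 -2.35234177] [-0.59  0.58  0.41  1.6  -0.26  1.02 -0.08]
```

View pics/w11.png

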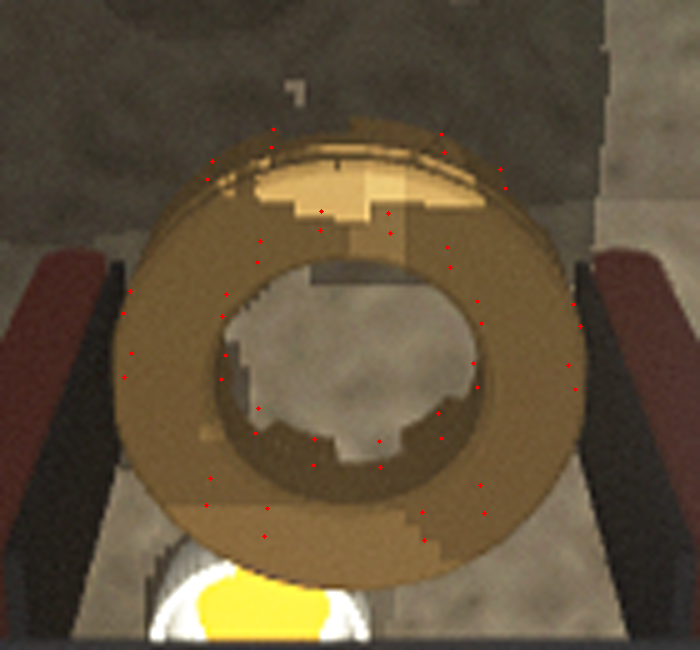

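```bash
python3 - <<'E'
from ov import *
p=np.load("w11.npy",allow_pickle=True).item(); t=[.6452,.1631,.1375]
z0=t[2]-.0039
f=lambda x,y:(250+x/5-.5,190+y/5-.5)
slot_ang(p,[f(335,458),f(400,452),f(367,462)],t,z0+.006)
slot_ang(p,[f(335,435),f(400,430),f(255,425)],t,z0)
for th in (-80,-77):
  overlay(p,t,z0,[(th,(0,0,255))],.026,.01475,.008,.006,f"pics/w12_{-th}.png",(250,190,390,320),5,[],1)
E
```

```text
slot r 0.0138 ang -95.9
slot r 0.0141 ang -64.2
slot r 0.0144 ang -80.6
slot r 0.0142 ang -95.9
slot r 0.0147 ang -64.3
slot r 0.0172 ang -130.4
```

View pics/w12_80.png

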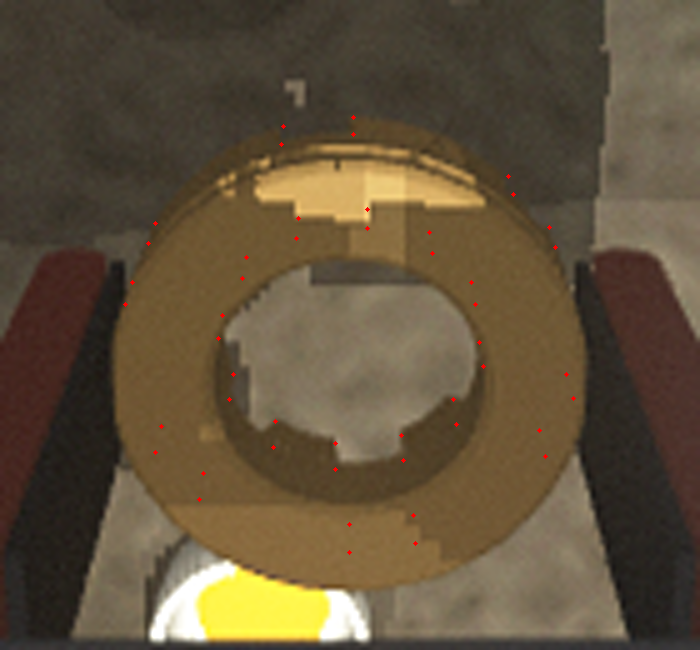

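```bash
python3 -m inch '[[[-1,-3.3,0,2.5],[-1,-3.3,0,2.5],[-1,-3.3,0,2.5],[-1,-3.3,0,2.5],[-1,-3.3,0,2.5],[-1,-3.3,0,2.5],[-1,-3.3,0,2.5],[-1,-3.3,0,2.5],[-1,-3.3,0,2.5],[-0.86,-3.3,0,2.5],[0,0,0,0],[0,0,0,0]]]'
python3 -m inch '[[[0,0,0,0]]]'
```

```text
time: 20.65
ee_pos: [0.5458, -0.1693, 0.1375]
eef_rot: [[-0.446, 0.895, -0.003], [0.895, 0.446, -0.0], [0.001, -0.003, -1.0]]
contact_force: [-0.5, 0.7, -1.5]
opening: 0.0508
time: 20.73
ee_pos: [0.5471, -0.1662, 0.1376]
eef_rot: [[-0.45, 0.893, -0.002], [0.893, 0.45, 0.001], [0.002, -0.002, -1.0]]
contact_force: [-0.5, 1.0, -2.1]
opening: 0.0512
```

```bash
python3 -m inch '[[[0,0,0,0],[0,0,0,0]]]'
python3 - <<'E'
from ov import *
p=ctrl.camera("wrist"); s=ctrl.observe(); t=s["ee_pos"]; print(t,s["time"],s["contact_force"])
ax=np.array([.5466,-.1676]); a=np.radians(65)
ex=[([ax[0]+k*.0185*np.cos(a),ax[1]+k*.0185*np.sin(a),.0825],(255,0,0)) for k in(-1,1)]+[([*ax,.115],(255,0,0))]
overlay(p,t,t[2]-.0039,[(-55,(0,0,255))],.026,.01475,.008,.006,"pics/w13.png",(230,180,410,320),4.4,ex,1)
E
```

```text
time: 20.9
ee_pos: [0.548, -0.1651, 0.1383]
eef_rot: [[-0.453, 0.892, -0.001], [0.892, 0.453, 0.001], [0.001, -0.001, -1.0]]
contact_force: [-0.2, -0.1, -2.1]
opening: 0.051
[ 0.54803692 -0.1652468   0.13847279] 20.95 [-0.32276836 -0.30782053 -1.67129592]
```

View pics/w13.png

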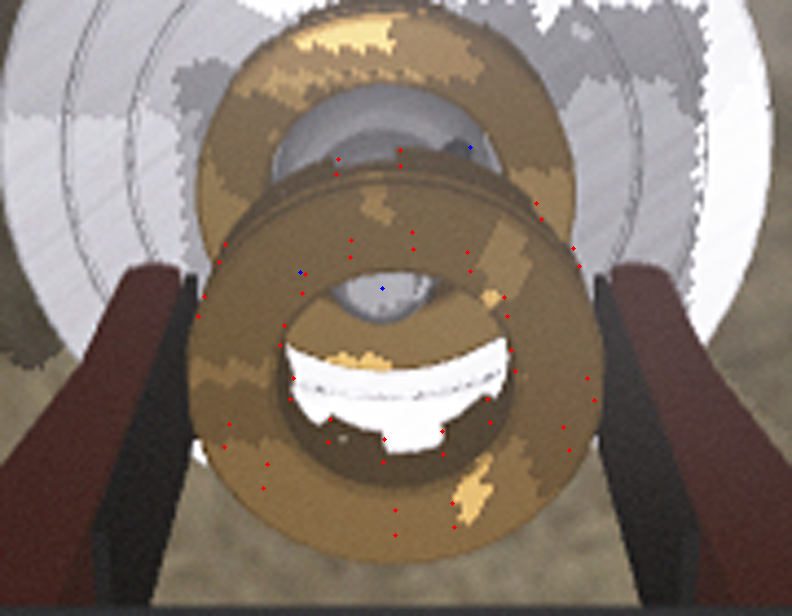

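```bash
python3 -m inch '[[[-0.14,-0.24,0,0],[0,0,-0.5,0],[0,0,-0.8,0],[0,0,-0.8,0],[0,0,-0.8,0],[0,0,-0.3,0],[0,0,0,0],[0,0,0,0]]]'
python3 - <<'E'
from ov import *
p=ctrl.camera("wrist"); s=ctrl.observe(); t=s["ee_pos"]; print(t,s["time"],s["contact_force"])
ax=np.array([.5466,-.1676]); a=np.radians(65)
ex=[([ax[0]+k*.0185*np.cos(a),ax[1]+k*.0185*np.sin(a),.0825],(255,0,0)) for k in(-1,1)]+[([*ax,.115],(255,0,0))]
overlay(p,t,t[2]-.0039,[],.026,.01475,.008,.006,"pics/w14.png",(230,180,410,320),4.4,ex,1)
E
```

```text
time: 21.62
ee_pos: [0.5462, -0.1692, 0.1066]
eef_rot: [[-0.451, 0.893, -0.001], [0.893, 0.451, 0.0], [0.0, -0.001, -1.0]]
contact_force: [0.4, 0.1, -1.8]
opening: 0.0512
[ 0.54644852 -0.16933383  0.10697736] 21.6667 [ 0.82943652 -0.06443442 -1.25852201]
```

View pics/w14.png

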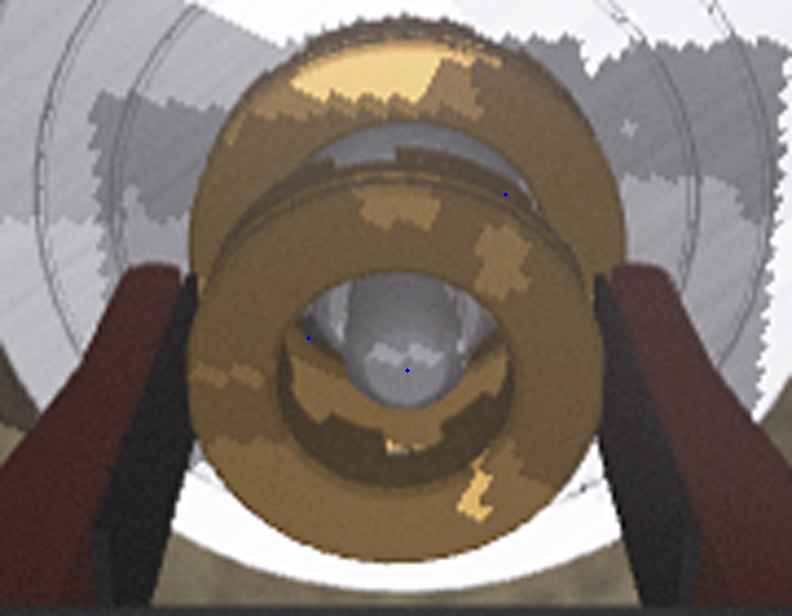

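```bash
python3 -m inch '[[[0,0.15,0,0],[0,0,0,0],[0,0,-0.4,0],[0,0,-0.3,0],[0,0,-0.3,0],[0,0,-0.3,0],[0,0,0,0],[0,0,0,0]]]'
```

```text
time: 22.33
ee_pos: [0.5462, -0.1677, 0.0936]
eef_rot: [[-0.451, 0.893, -0.001], [0.893, 0.451, 0.0], [0.0, -0.0, -1.0]]
contact_force: [0.5, -0.5, -1.5]
opening: 0.0515
```

```bash
python3 -m inch '[[[0,0,-0.25,0],[0,0,-0.15,0],[0,0,0,0],[0,0,-0.1,0],[0,0,0,0],[0,0,-0.1,0],[0,0,0,0],[0,0,0,0]]]'
```

```text
time: 23.0
ee_pos: [0.5464, -0.1677, 0.088]
eef_rot: [[-0.451, 0.893, 0.0], [0.893, 0.451, 0.0], [-0.0, 0.0, -1.0]]
contact_force: [-0.7, 0.3, -1.5]
opening: 0.051
```

```bash
python3 -m inch '[[[0,0,-0.12,0],[0,0,0,0],[0,0,-0.1,0],[0,0,0,0],[0,0,-0.1,0],[0,0,0,0],[0,0,0,0]]]'
```

```text
time: 23.58
ee_pos: [0.5463, -0.1677, 0.0847]
eef_rot: [[-0.451, 0.893, -0.0], [0.893, 0.451, 0.0], [0.0, -0.0, -1.0]]
contact_force: [-0.6, 0.4, -1.5]
opening: 0.0513
```

```bash
python3 -m inch '[[[0,0,-0.08,0],[0,0,0,0],[0,0,-0.07,0],[0,0,0,0],[0,0,0,0]]]'
```

```text
time: 24.0
ee_pos: [0.5465, -0.1677, 0.0839]
eef_rot: [[-0.451, 0.893, 0.0], [0.893, 0.451, 0.0], [-0.0, 0.0, -1.0]]
contact_force: [-1.8, 0.5, 4.9]
opening: 0.0515
```

```bash
python3 -m inch '[[[0,0,0.05,0],[0,0,0,0],[0,0,0,0],[0,0,0.5,0],[0,0,2,0],[0,0,2.5,0],[0,0,0,0],[0,0,0,0]]]' 85 20
python3 - <<'E'
from ov import *
p=ctrl.camera("wrist"); s=ctrl.observe(); t=s["ee_pos"]; print(t,s["time"],s["contact_force"],s["opening"])
ax=np.array([.5464,-.1677])
a=np.radians(-25)
ex=[([ax[0]+k*.0125*np.cos(a),ax[1]+k*.0125*np.sin(a),.098],(255,0,0)) for k in(-1,1)]+[([*ax,.115],(255,0,0))]
overlay(p,ax,.08,[],.033,.02075,.008,.006,"pics/w15.png",(230,180,410,320),4.4,ex,1)
rings(p,["ring_middle"],.080)
E
```

```text
time: 24.67
ee_pos: [0.5474, -0.168, 0.1352]
eef_rot: [[-0.451, 0.893, 0.003], [0.893, 0.451, -0.0], [-0.002, 0.003, -1.0]]
contact_force: [0.5, -0.1, -0.7]
opening: 0.0748
[ 0.54659381 -0.16764895  0.13414513] 24.7167 [-0.00064816  0.14307083 -0.40101646] 0.07481015219377313
ring_middle 0.55 xy [ 0.5457 -0.1669] px [318.3 227.3] area 4260.5 4428
```

View pics/w15.png

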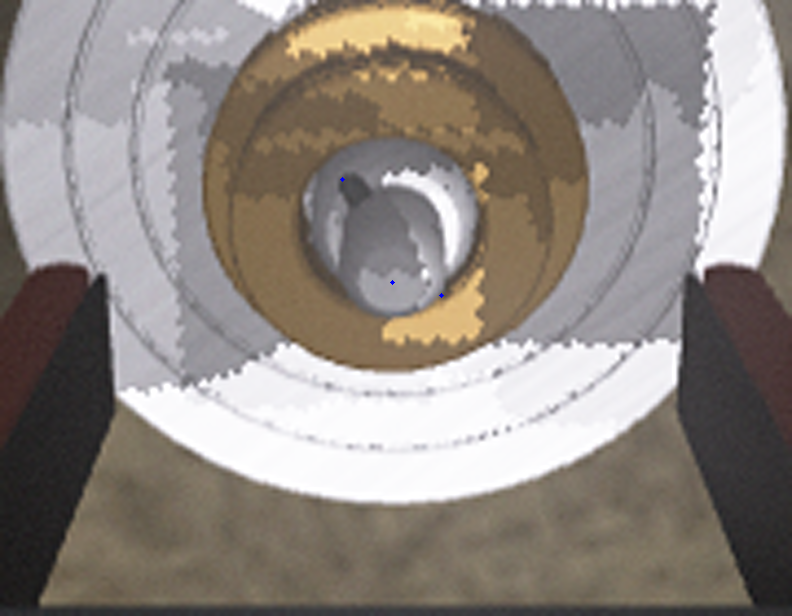

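```bash
python3 -m inch '[[[-1.7,2.15,0,0],[-1.7,2.15,0,0],[-1.7,2.15,0,0],[-1.7,2.15,0,0],[-1.7,2.15,0,0],[-1.7,2.15,0,0],[0,0,-2,0],[0,0,-3,0],[0,0,-2.5,0],[0,0,0,0],[0,0,0,0]]]'
python3 - <<'E'
from h import *
p=ctrl.camera("wrist"); s=ctrl.observe(); t=s["ee_pos"]; print(t,s["time"],s["contact_force"])
rings(p,["ring_small"])
cv2.imwrite("pics/w16.png",p["image"])
E
```

```text
time: 25.68
ee_pos: [0.4428, -0.0389, 0.0577]
eef_rot: [[-0.45, 0.893, -0.004], [0.893, 0.45, -0.001], [0.001, -0.004, -1.0]]
contact_force: [0.1, 0.2, 0.2]
opening: 0.0749
[ 0.44392584 -0.03898258  0.05874133] 25.7333 [0.16348984 0.13410715 1.09126774]
ring_small 0.92 xy [ 0.4442 -0.0388] px [321.8 228.8] area 2185.5 2335
```

View pics/w16.png

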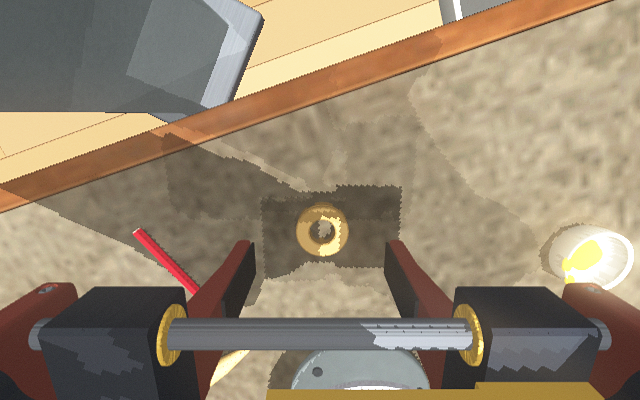

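```bash
python3 -m inch '[[[0,0,-2.5,0],[0,0,-2,0],[0,0,-0.8,0],[0,0,0,0],[0,0,0,0]]]'
python3 -m inch '[[[0,0,0,0],[0,0,0,0],[0,0,0,0],[0,0,0,0],[0,0,0,0],[0,0,0,0],[0,0,0,0]]]' 0 6
```

```text
time: 26.2
ee_pos: [0.4448, -0.0389, 0.0065]
eef_rot: [[-0.45, 0.893, 0.0], [0.893, 0.45, 0.0], [-0.0, 0.0, -1.0]]
contact_force: [-0.3, -0.8, -0.5]
opening: 0.0744
time: 26.78
ee_pos: [0.4444, -0.0386, 0.0059]
eef_rot: [[-0.451, 0.893, 0.0], [0.893, 0.451, 0.0], [-0.0, 0.0, -1.0]]
contact_force: [-0.7, -0.2, 3.2]
opening: 0.0378
```

```bash
python3 -m inch '[[[0,0,0,0],[0,0,0,0],[0,0,-0.2,-7],[0,0,0,-7],[0,0,0,-7],[0,0,0,-7],[0,0,0,-7],[0,0,0,-7],[0,0,0,-7],[0,0,0,-7],[0,0,0,-7],[0,0,0,-7]]]' 75 6
python3 -m inch '[[[0,0,0,-7],[0,0,0,-7],[0,0,0,-6],[0,0,0,0]]]'
python3 -m inch '[[[0,0,0,0],[0,0,0,0],[0,0,0,0],[0,0,0,0],[0,0,0,0],[0,0,0,0],[0,0,0,0]]]' 0 15
```

```text
time: 27.78
ee_pos: [0.4443, -0.0387, 0.0037]
eef_rot: [[0.689, 0.725, -0.0], [0.725, -0.689, -0.0], [-0.0, -0.0, -1.0]]
contact_force: [0.2, -0.9, 0.1]
opening: 0.0659
time: 28.12
ee_pos: [0.4442, -0.0386, 0.0035]
eef_rot: [[0.895, 0.447, -0.0], [0.447, -0.895, -0.0], [-0.001, 0.0, -1.0]]
contact_force: [-0.5, -0.3, 1.1]
opening: 0.0657
time: 28.7
ee_pos: [0.4444, -0.0388, 0.0038]
eef_rot: [[0.893, 0.451, 0.0], [0.451, -0.893, 0.0], [0.0, 0.0, -1.0]]
contact_force: [0.4, 0.3, 1.9]
opening: 0.0375
```

```bash
python3 -m inch '[[[0,0,0.5,0],[0,0,3,0],[0,0,3.5,0],[0,0,3.5,0],[0,0,3,0],[0,0,0,0],[0,0,0,0],[0,0,0,0]]]'
python3 - <<'E'
from ov import *
p=ctrl.camera("wrist"); s=ctrl.observe(); t=s["ee_pos"]; print(t,s["time"],s["contact_force"],np.round(s["joints"],2))
np.save("w17.npy",p,allow_pickle=True)
overlay(p,t,t[2]-.0038,[],.019,.00925,.0065,.006,"pics/w17.png",(270,200,370,300),6,[],1.3)
E
```

```text
time: 29.37
ee_pos: [0.4439, -0.0381, 0.1385]
eef_rot: [[0.892, 0.451, -0.0], [0.451, -0.892, 0.001], [0.0, -0.001, -1.0]]
contact_force: [-0.5, -0.7, -0.6]
opening: 0.0374
[ 0.44357018 -0.03832198  0.13803105] 29.4167 [-0.41752456  0.12341542 -0.64136308] [-0.83  0.3   0.98  2.15 -0.34  0.85 -0.75]
```

View pics/w17.png

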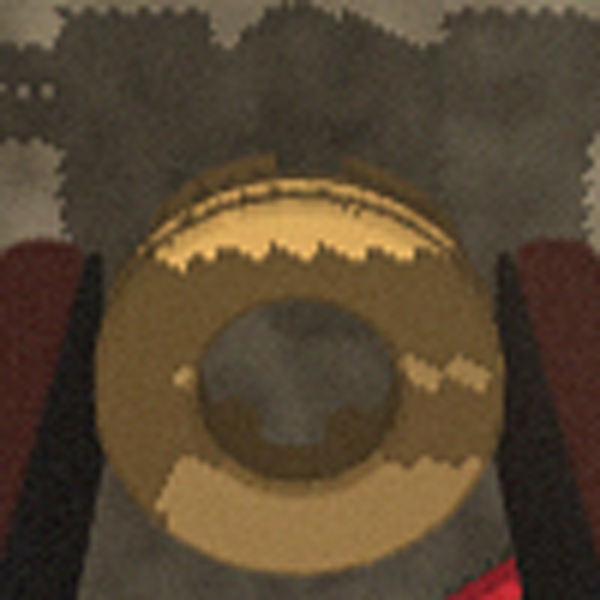

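```bash
python3 - <<'E'
from ov import *
p=np.load("w17.npy",allow_pickle=True).item(); t=[.4437,-.0382,.1381]
z0=t[2]-.0038
f=lambda x,y:(270+x/6-.5,200+y/6-.5)
slot_ang(p,[f(275,162),f(345,162)],t,z0+.003)
slot_ang(p,[f(258,440),f(328,438)],t,z0+.003)
overlay(p,t,z0,[(24,(0,0,255))],.019,.00925,.0065,.006,"pics/w18.png",(270,200,370,300),6,[],1.3)
E
```

```text
slot r 0.0190 ang 35.5
slot r 0.0192 ang 15.8
slot r 0.0113 ang -177.6
slot r 0.0103 ang -140.8
```

View pics/w18.png

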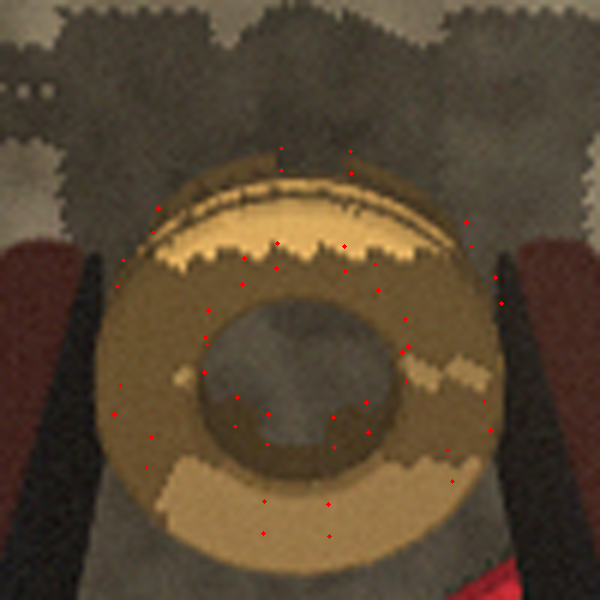

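```bash
python3 -m inch '[[[1.71,-2.16,0,2],[1.71,-2.16,0,2],[1.71,-2.16,0,2],[1.71,-2.16,0,2],[1.71,-2.16,0,2],[1.71,-2.16,0,1],[0,0,0,0],[0,0,0,0],[0,0,0,0],[0,0,0,0]]]'
python3 - <<'E'
from ov import *
p=ctrl.camera("wrist"); s=ctrl.observe(); t=s["ee_pos"]; print(t,s["time"],s["contact_force"])
ax=np.array([.5464,-.1677]); a=np.radians(-25)
ex=[([ax[0]+k*.0125*np.cos(a),ax[1]+k*.0125*np.sin(a),.098],(255,0,0)) for k in(-1,1)]+[([*ax,.115],(255,0,0))]
overlay(p,t,t[2]-.0038,[(-25,(0,0,255))],.019,.00925,.0065,.006,"pics/w19.png",(240,180,400,310),5,ex,1)
E
```

```text
time: 30.25
ee_pos: [0.5459, -0.1673, 0.1378]
eef_rot: [[0.79, 0.613, -0.002], [0.613, -0.79, 0.001], [-0.001, -0.002, -1.0]]
contact_force: [0.1, 0.4, -0.7]
opening: 0.0372
[ 0.54618469 -0.16708786  0.13810222] 30.3 [ 0.41333577  0.45663494 -0.67166564]
```

View pics/w19.png

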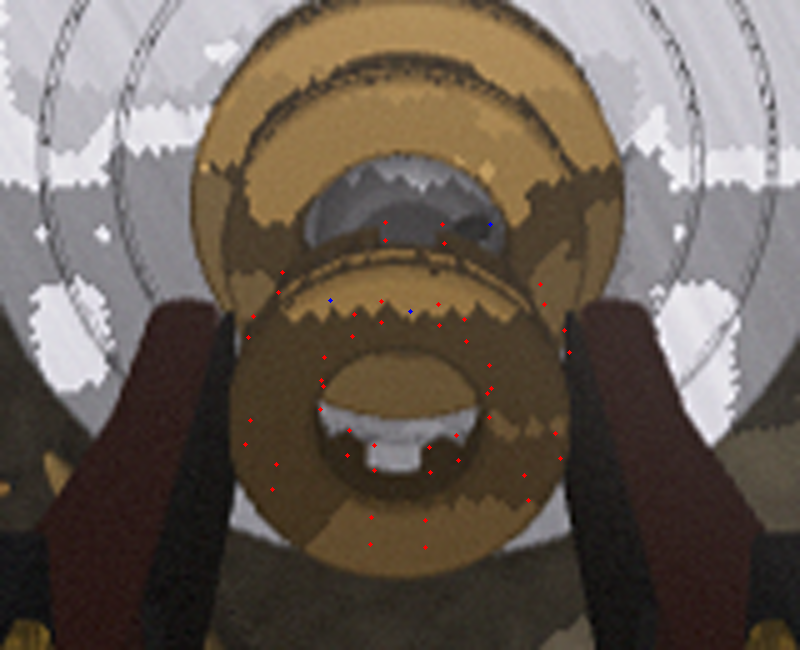

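```bash
python3 -m inch '[[[0.02,-0.06,0,0],[0,0,-0.8,0],[0,0,-0.8,0],[0,0,0,0],[0,0,0,0]]]'
python3 - <<'E'
from ov import *
p=ctrl.camera("wrist"); s=ctrl.observe(); t=s["ee_pos"]; print(t,s["time"],s["contact_force"])
ax=np.array([.5464,-.1677]); a=np.radians(-25)
ex=[([*ax,.115],(255,0,0)),([t[0],t[1],t[2]-.0038],(0,255,0))]
overlay(p,t,t[2]-.0038,[],.019,.00925,.0065,.006,"pics/w20.png",(240,180,400,310),5,ex,1.2)
E
```

```text
time: 30.72
ee_pos: [0.5466, -0.1685, 0.122]
eef_rot: [[0.79, 0.613, -0.001], [0.613, -0.79, 0.0], [-0.001, -0.001, -1.0]]
contact_force: [0.8, 0.2, -0.5]
opening: 0.0374
[ 0.54693676 -0.1687765   0.1224302 ] 30.7667 [ 0.5364245  0.3671995 -1.3329413]
```

View pics/w20.png

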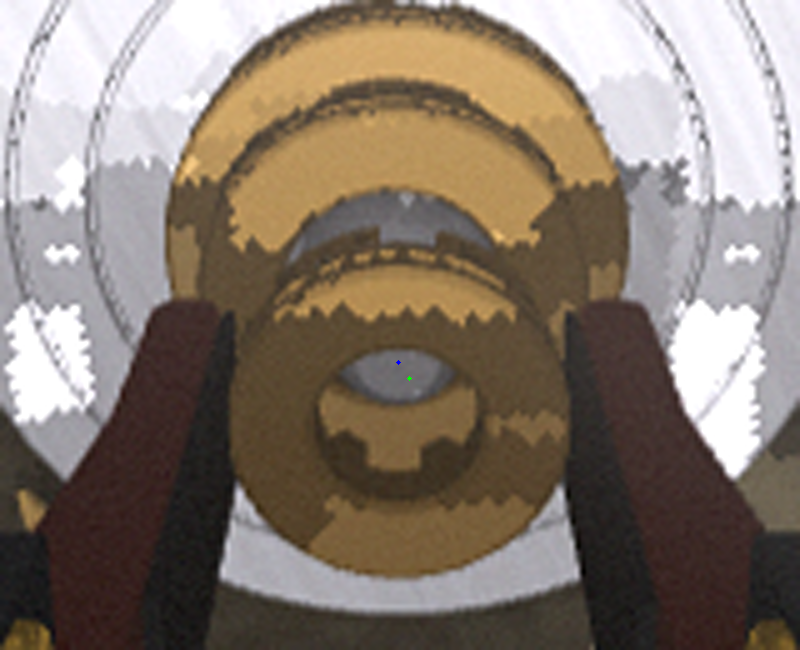

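```bash
python3 -m inch '[[[-0.02,0.05,0,0],[0,0,-0.3,0],[0,0,-0.3,0],[0,0,0,0],[0,0,0,0]]]'
python3 - <<'E'
from ov import *
p=ctrl.camera("wrist"); s=ctrl.observe(); t=s["ee_pos"]; print(t,s["time"],s["contact_force"],s["moment"])
overlay(p,t,t[2]-.0038,[],.019,.00925,.0065,.006,"pics/w21.png",(270,220,370,310),7,[],1.4)
E
```

```text
time: 31.18
ee_pos: [0.5468, -0.1684, 0.1166]
eef_rot: [[0.79, 0.613, -0.0], [0.613, -0.79, 0.0], [-0.0, -0.0, -1.0]]
contact_force: [0.6, 0.5, -1.4]
opening: 0.0376
[ 0.5468974  -0.16844393  0.11667558] 31.2333 [-0.14178339 -0.63444751 -1.50286532] [-0.00606353  0.10935643 -0.03992443]
```

View pics/w21.png

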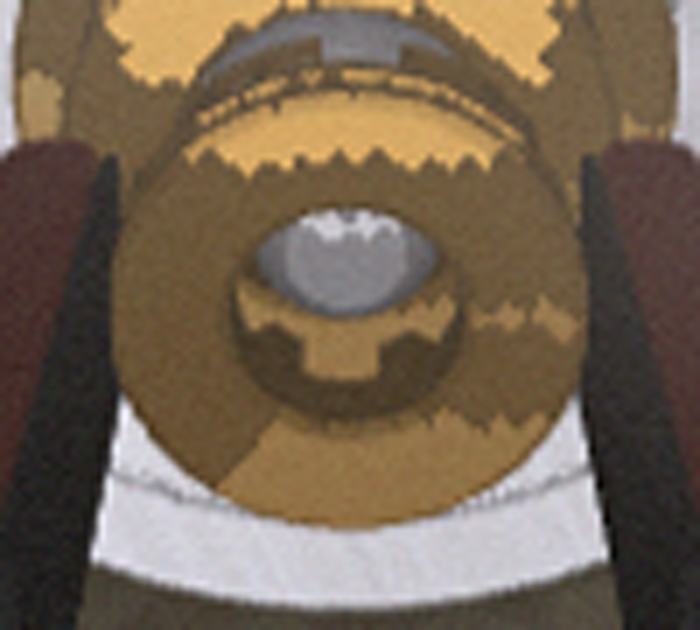

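```bash
python3 -m inch '[[[-0.04,-0.02,-0.2,0],[0,0,-0.2,0],[0,0,-0.15,0],[0,0,0,0],[0,0,0,0]]]'
python3 -c "
from cell import ctrl;s=ctrl.observe();print(s['contact_force'],s['moment'],s['ee_pos'])"
```

```text
time: 31.65
ee_pos: [0.5465, -0.1686, 0.1111]
eef_rot: [[0.79, 0.613, -0.0], [0.613, -0.79, -0.0], [-0.0, -0.0, -1.0]]
contact_force: [0.1, 0.7, -0.4]
opening: 0.0376
[ 0.07145168  0.6598118  -0.35013706] [-0.008643    0.11992442 -0.04488954] [ 0.5465133  -0.16856027  0.11114688]
```

```bash
python3 -m inch '[[[0,0,-0.25,0],[0,0,-0.2,0],[0,0,-0.15,0],[0,0,0,0],[0,0,0,0]]]'
python3 -m inch '[[[0,0,-0.1,0],[0,0,0,0],[0,0,-0.08,0],[0,0,0,0],[0,0,0,0]]]'
```

```text
time: 32.07
ee_pos: [0.5465, -0.1685, 0.1051]
eef_rot: [[0.79, 0.613, -0.0], [0.613, -0.79, 0.0], [-0.0, -0.0, -1.0]]
contact_force: [0.3, 1.1, -0.5]
opening: 0.0376
time: 32.48
ee_pos: [0.5465, -0.1686, 0.1034]
eef_rot: [[0.79, 0.613, 0.0], [0.613, -0.79, 0.0], [0.0, -0.0, -1.0]]
contact_force: [0.5, 0.2, -0.6]
opening: 0.0374
```

```bash
python3 -m inch '[[[0,0,-0.08,0],[0,0,0,0],[0,0,-0.08,0],[0,0,0,0],[0,0,0,0]]]'
python3 -m inch '[[[0,0,-0.08,0],[0,0,0,0],[0,0,-0.08,0],[0,0,0,0],[0,0,0,0]]]'
```

```text
time: 32.9
ee_pos: [0.5465, -0.1686, 0.1018]
eef_rot: [[0.79, 0.613, -0.0], [0.613, -0.79, -0.0], [-0.0, -0.0, -1.0]]
contact_force: [0.2, 0.3, -0.6]
opening: 0.0373
time: 33.32
ee_pos: [0.5465, -0.1686, 0.1002]
eef_rot: [[0.79, 0.613, -0.0], [0.613, -0.79, -0.0], [-0.0, -0.0, -1.0]]
contact_force: [-0.7, -0.2, -0.7]
opening: 0.0373
```

```bash
python3 -m inch '[[[0,0,-0.06,0],[0,0,0,0],[0,0,-0.06,0],[0,0,0,0],[0,0,0,0]]]'
```

```text
time: 33.73
ee_pos: [0.5467, -0.1687, 0.0997]
eef_rot: [[0.79, 0.613, 0.001], [0.613, -0.79, 0.0], [0.001, -0.0, -1.0]]
contact_force: [-2.1, 1.4, 7.1]
opening: 0.0376
```

Home at the expected height with about 7 N reaction. Release, retreat and check.

```bash
python3 -m inch '[[[0,0,0.05,0],[0,0,0,0],[0,0,0,0],[0,0,0.5,0],[0,0,2,0],[0,0,3,0],[0,0,1,0],[0,0,0,0],[0,0,0,0],[0,0,0,0]]]' 75 15
python3 - <<'E'
from ov import *
p=ctrl.camera("wrist"); s=ctrl.observe(); t=s["ee_pos"]; print(t,s["time"],s["contact_force"],s["opening"])
overlay(p,t,.096,[],.019,.00925,.0065,.006,"pics/w22.png",(220,160,420,310),4,[],1)
rings(p,["ring_small"],.096)
E
```

```text
time: 34.57
ee_pos: [0.5461, -0.168, 0.1635]
eef_rot: [[0.79, 0.613, -0.001], [0.613, -0.79, 0.001], [-0.001, -0.001, -1.0]]
contact_force: [0.5, -0.0, -0.1]
opening: 0.0664
[ 0.54590144 -0.16807645  0.1633058 ] 34.6167 [ 0.13705636 -0.12892226 -0.23938768] 0.06594763322890712
ring_small 0.56 xy [ 0.5466 -0.1683] px [321.1 222.2] area 1978.0 2155
```

View pics/w22.png

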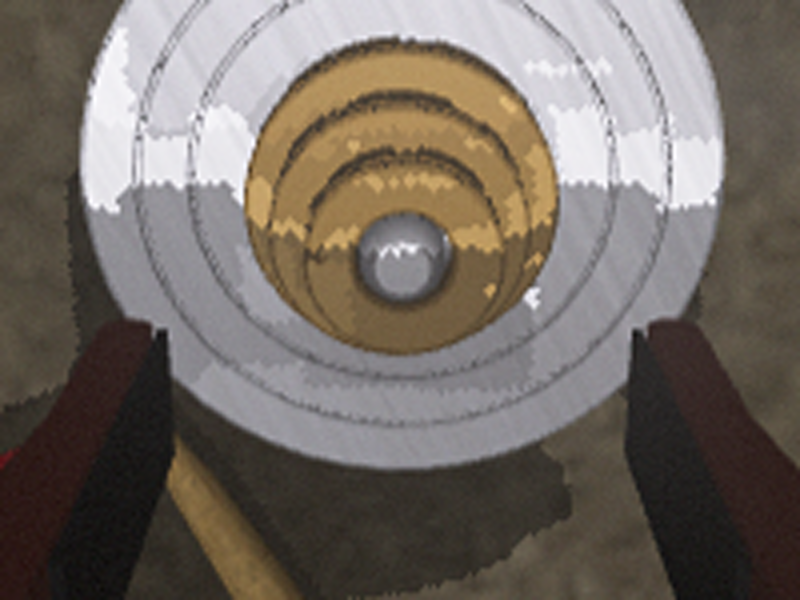

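```bash
python3 -m inch '[[[-0.5,2,1.5,0],[-0.5,3,1,0],[-0.5,3,0.5,0],[-0.5,3,0.5,0],[-0.5,3,0,0],[-0.5,3,0,0],[0,1.5,0,0],[0,0,0,0],[0,0,0,0],[0,0,0,0]]]'
python3 - <<'E'
from ov import *
p=ctrl.camera("top"); cv2.imwrite("pics/t23.png",cv2.resize(p["image"][130:290,190:450],None,fx=3,fy=3,interpolation=cv2.INTER_CUBIC))
p=ctrl.camera("wrist"); cv2.imwrite("pics/w23.png",p["image"])
p=ctrl.camera("side"); i=p["image"]
i=cv2.resize(i[120:240,230:390],None,fx=5,fy=5,interpolation=cv2.INTER_CUBIC)
ax=[.5465,-.1680]
for z,r in ((.062+.018,.033),(.08+.016,.026),(.096+.014,.019),(.115,.005)):
    for a in np.linspace(0,2*np.pi,60): 
        u=(proj(p,[ax[0]+r*np.cos(a),ax[1]+r*np.sin(a),z])-[230,120]+.5)*5; cv2.circle(i,tuple(np.round(u).astype(int)),0,(0,0,255),-1)
cv2.imwrite("pics/s23.png",i)
s=ctrl.observe(); print(s["ee_pos"],s["time"],s["contact_force"])
E
```

```text
time: 35.5
ee_pos: [0.5164, 0.0153, 0.1992]
eef_rot: [[0.791, 0.612, -0.001], [0.612, -0.791, -0.001], [-0.001, 0.0, -1.0]]
contact_force: [-0.8, -0.6, -0.4]
opening: 0.0658
[0.51655122 0.01488312 0.19945764] 35.65 [-0.30542336 -0.40418776 -0.25141845]
```

View pics/s23.png

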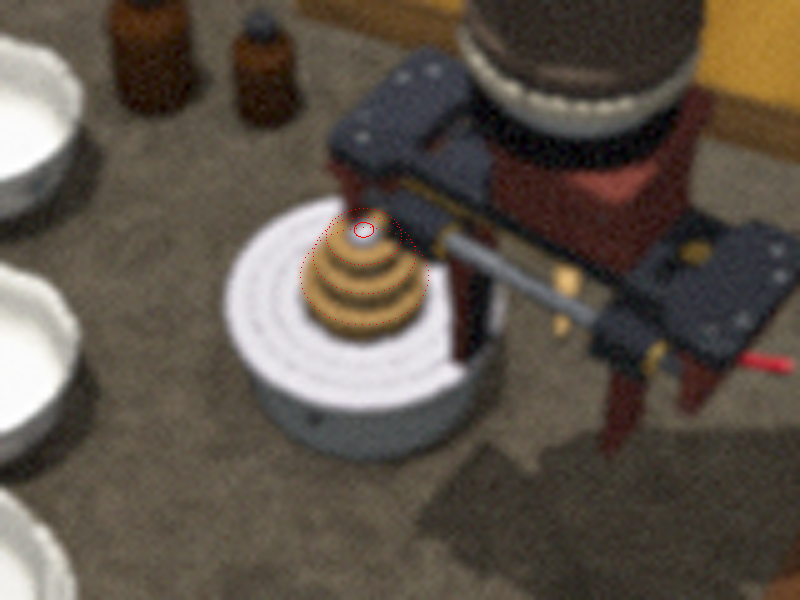

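View pics/w23.png

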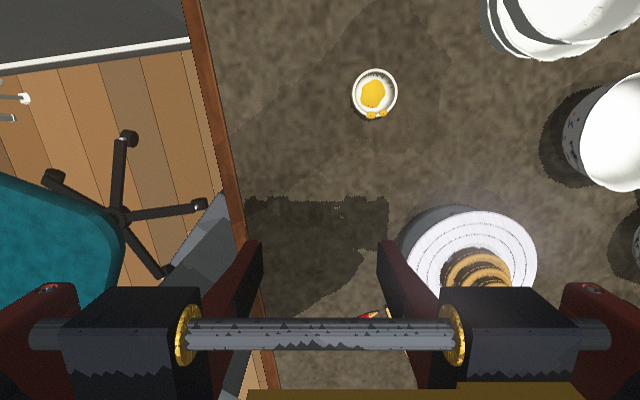

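View pics/t23.png

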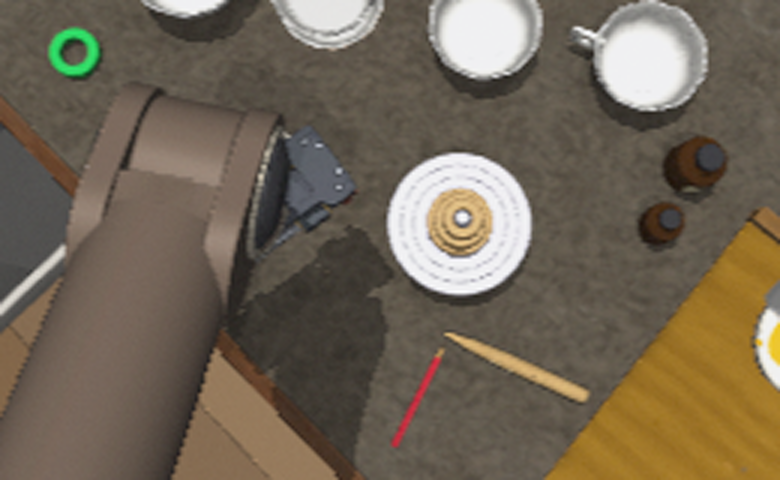

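```bash
python3 -c "
from cell import ctrl
print(ctrl.close_job())"
```

```text
the job is handed in; nothing more can be done
None
```

The three bronze rings are on the spindle in the order asked: large, then middle, then small, each slotted side down. I handed the job in at about 35.7 s of the 72 s allowed.

- **Method:** I centred each ring by gripping it twice, a quarter turn apart. I read its slot angle and the pin direction (about -25°) from wrist pictures and turned it to match before lowering. None rode on its pin, so no feeling-out was needed.
- **Heights:** Each ring went past its riding height without resistance. It stopped within about 0.1 mm of its expected seated height, worked out from how it was gripped. The vertical force there was about 9 N for the large ring, 5 N for the middle and 7 N for the small.
- **Last pictures:** The side view roughly matches the outline predicted for fully seated rings. The top and wrist views show the stack concentric with even steps and the gripper clear. The green look-alike, bottles, burnisher, pencil and paint dish look unmoved in the last top and wrist pictures, though I did not measure their positions.
- **Disagreements:**
  - While I placed the small ring, the measured tool position and the pictures differed by about 1 mm. It still went on with no side force above about 1 N.
  - The trained networks sometimes mistook the green ring for the middle ring; I left it alone.

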